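Right the tipped sample bottles into their lanes and signal ready

TASK

Sample bottles were tipped over on their way to the inspection bench. First pull the ready lever fully back toward the robot (hold), then stand every one upright on its base in a lane, inside the blue lines: tall bottles in the lane where a tall one already stands, squat bottles in the lane where a squat one stands, so that at the end all bottles, those two included, stand upright in the right lanes. Only then throw the lever fully away from the robot again (ready), and leave the jar, the dish and the screwdriver where they are.

Things in the scene. Friction and masses are not known exactly. Their poses are not given: they have to be found in the camera images.
- bottle1: white square-sided lab bottle with a grey round screw cap, about 100 g: TALL kind, body 38 x 38 mm and 58 mm high, neck and cap 26 mm in diameter (the cap is the top 20 mm), 84 mm over all. Origin: centre of its underside; z runs along the bottle from underside to cap. May lie on its side on the bench mat between the robot and the lanes, flat on one of its sides; may be absent.
- bottle2: white square-sided lab bottle with a grey round screw cap, about 100 g: SQUAT kind, body 48 x 48 mm and 42 mm high, neck and cap 34 mm in diameter (the cap is the top 15 mm), 62 mm over all. Origin: centre of its underside; z runs along the bottle from underside to cap. May lie on its side on the bench mat between the robot and the lanes, flat on one of its sides; may be absent.
- bottle3: white square-sided lab bottle with a grey round screw cap, about 100 g: TALL kind, body 38 x 38 mm and 58 mm high, neck and cap 26 mm in diameter (the cap is the top 20 mm), 84 mm over all. Origin: centre of its underside; z runs along the bottle from underside to cap. May lie on its side on the bench mat between the robot and the lanes, flat on one of its sides; may be absent.
- bottle4: white square-sided lab bottle with a grey round screw cap, about 100 g: SQUAT kind, body 48 x 48 mm and 42 mm high, neck and cap 34 mm in diameter (the cap is the top 15 mm), 62 mm over all. Origin: centre of its underside; z runs along the bottle from underside to cap. May lie on its side on the bench mat between the robot and the lanes, flat on one of its sides; may be absent.
- bottle5: white square-sided lab bottle with a grey round screw cap, about 100 g: TALL kind, body 38 x 38 mm and 58 mm high, neck and cap 26 mm in diameter (the cap is the top 20 mm), 84 mm over all. Origin: centre of its underside; z runs along the bottle from underside to cap. Stands in one of the lanes at the start and shows which kind that lane takes.
- bottle6: white square-sided lab bottle with a grey round screw cap, about 100 g: SQUAT kind, body 48 x 48 mm and 42 mm high, neck and cap 34 mm in diameter (the cap is the top 15 mm), 62 mm over all. Origin: centre of its underside; z runs along the bottle from underside to cap. Stands in one of the lanes at the start and shows which kind that lane takes.
- lane_a: one of two alike fixed white boards lying flat on the bench beyond the tipped bottles, one left, one right: 100 x 320 mm, 3 mm thick, blue border line 10 mm wide on top (80 x 300 mm inside). Origin: centre of its underside; x across the lane (within 5 degrees of the robot's x), y along it, z up. The bottle standing in it shows which kind it takes
- lane_b: one of two alike fixed white boards lying flat on the bench beyond the tipped bottles, one left, one right: 100 x 320 mm, 3 mm thick, blue border line 10 mm wide on top (80 x 300 mm inside). Origin: centre of its underside; x across the lane (within 5 degrees of the robot's x), y along it, z up. The bottle standing in it shows which kind it takes
- ready (a joint): the ready lever, rad: 0 = hold, leaning toward the robot (about 0.5 rad from upright); 1.0 = ready, leaning away from the robot; starts near 1. Swings about a horizontal axis within 12 degrees of y; stays where it is left; a push of a few newtons on its tip moves it
- ready_tip (a point): the tip of the ready lever, a black stick 60 mm long with a ball end on a small grey block fixed on the bench beside the bottles (left or right)
- jar: bystander: low amber glass jar with a lid, 60 mm across and 60 mm high, loose, at the other side from the lever; origin at the centre of its underside
- dish: bystander: flat glass dish, 90 mm across and 20 mm high, loose, beyond the lanes; origin at the centre of its underside
- driver: bystander: screwdriver 150 mm long lying beyond the lanes; origin below its middle
Not all that is in view belongs to the job. What is shaped like the bottle3 but green is not meant.

How it is judged:
By the outcome, as a careful person would: the job done as asked, in the order asked, and still so for the second after the job is handed in, with the robot touching nothing.
Of bottle1, bottle2, bottle3, bottle4 only 3 to 4 are there at a start; the rules pass over those that are not, and their reading is None.
At some moment in a run one of bottle1, bottle3, bottle2, bottle4, bottle5, bottle6 may be knocked a few centimetres aside while the robot is not near it.
Once in a run the grip may slacken for a moment while it holds something.
It also fails if it takes over 210 s, if anything falls off the work surface, if the arm or the gripper's body presses on something with over 40 N, if the wrist force passes 120 N, or if a joint passes its speed limit or range.

ROBOT

A 6-joint arm with a two-finger parallel gripper is mounted at the origin on the work surface. World frame = base frame: x ahead of the robot, y to its left, z up, the work surface at z = 0. Lengths are in m, angles in rad, forces in N, time in s.
With the tool pointing down it reaches from about 0.425 to 0.95 m from the base axis. Payload 3.5 kg.
Tool frame: the origin (TCP) lies midway between the tips of the shut fingers; the grasp point (between the pads) lies 19 mm behind it; z points along the fingers, y is the line along which they close (so a half turn about z gives the same grasp; the last joint's range is limited). The gripper opens to 85 mm and grips with 20 to 120 N. Pads are 22 mm wide; open, the fingers measure 114 mm over their backs; the gripper's body (76 mm by 85 mm) begins 54 mm behind the grasp point. The pads swing forward as they close: fully open they stand 13 mm farther back than shut.
Start: joints at [-0.15, 0.286, 1.577, -0, 1.279, -0.15], TCP at [0.675, 0, 0.231] pointing down, gripper open.
Joint ranges: [-2.77, 2.77], [-0.9, 2.22], [0.21, 2.48], [-1.53, 4.67], [0.24, 2.81], [-2.84, 2.84]. Speed limits (rad/s): [2.79, 2.79, 3.14, 3.14, 3.14, 3.14].

INTERFACE

Orientations are given as a unit quaternion [x, y, z, w].
In Python, from plant import ctrl gives the robot as it stands.
- The arm moves only by the tool move_arm, never from a script. Its argument "plan" is a list of rows, each an object of numbers: "x", "y", "z": the shift along the tool's x, y, z in m; "yaw": the turn about the tool's z in rad; "fingers": the closure, from 0 (fully open) to 1 (shut). In form: [{"x": .., "y": .., "z": .., "yaw": .., "fingers": ..}, ...]. A call has 1 to 5 rows; each row is the pose to reach, as a shift and turn from the pose commanded when the call began, along the tool's axes at that moment; what a row does not reach only later rows make up. A row lasts 1/10 s, in which the tool goes at most 50 mm and 8.59 degrees, less where a joint would pass 70% of its speed; a pose out of reach is approached as far as the arm can. A call with a gripper value outside its range is refused whole. The fingers move at their own pace and stop on an object; "force" is the grip in N (left out, the last holds). Time passes only in rows, so rows that repeat a pose let the fingers close. It gives the time, the measured TCP pose, the force, the opening and the grip force at its end, in the units of the state.
- ctrl.get_state(): the state, without advancing time (a new reading comes with each control period).
- ctrl.read_camera(name): name is "scene" or "side" or "wrist"; returns the picture (400x640x3 uint8, red, green, blue); there is no depth.
- ctrl.camera_model(name): a dict with "intrinsics" (3x3 intrinsics, pixels), "cam_to_world" (4x4, takes a point from camera to world coordinates); the wrist camera has in their place "tool_from_camera" (4x4, takes a point from camera to tool coordinates, whose origin is the TCP and whose axes are the flange's). Camera axes: x right, y up, looking along -z (the intrinsics and any distortion apply to the point x, -y, -z); pixel columns grow to the right and rows downward; lengths in m; the calibration is good to about 2 mm. A picture is of the moment at which its call begins: read the wrist's pose just before it. camera_model takes no time and is no camera call.
- ctrl.sign_off(): hands the job in; it is judged then, once.
The state is a dict: "time": time; "qpos": joint angles; "dq": joint speeds; "joint_efforts": joint torques, N m; "eef_pos": TCP position; "tcp_rot": TCP orientation; "contact_force": force on the tool from outside, world axes, zero at the start; "wrist_torque": the same for the moment, N m; "opening": opening from 0.0 (shut) to 1.0 (fully open); "finger_force": force on a finger pad.
Only numpy, scipy, OpenCV 4.12 (cv2) and the standard library are available. Lean on these libraries where they do the work, as an engineer would, in place of code of your own. Each camera call takes 0.05 s, during which the arm holds its last target. There are 200 camera calls.

## Working session

There is one attempt and no reset: what is moved stays moved. The work goes in short steps, Python scripts to look and compute and a tool call to move; the robot and the scene stay as the last step left them, time stands still between calls to the robot, and variables do not carry over. Pictures are saved under pics/ and viewed, at most 14 in all, crops included, and the job is handed in when it is done.

Besides the shell and the picture viewer there is one more tool, called after "Request:" by a JSON object that holds its "fn" and its "kwargs", one argument or row to a line. move_arm: Moves the arm, as the interface text tells. Its arguments: {"type":"object","properties":{"plan":{"type":"array"},"force":{"type":"number"}},"required":["plan"]}

```bash
mkdir -p pics; ls
python3 - <<'E'
from plant import ctrl
import cv2
for n in("scene","side","wrist"):
    m=ctrl.camera_model(n);print(n,{k:(v.round(3).tolist() if hasattr(v,'round') else v) for k,v in m.items()})
    im=ctrl.read_camera(n);cv2.imwrite(f"pics/{n}0.png",im[:,:,::-1])
print(ctrl.get_state())
E
```

```text
pics
scene {'intrinsics': [[393.705, 0.0, 316.849], [0.0, 393.705, 200.592], [0.0, 0.0, 1.0]], 'cam_to_world': [[-0.832, -0.436, 0.343, 0.982], [0.555, -0.668, 0.496, 0.612], [0.013, 0.603, 0.797, 1.023], [0.0, 0.0, 0.0, 1.0]]}
side {'intrinsics': [[486.75, 0.0, 317.805], [0.0, 486.75, 205.504], [0.0, 0.0, 1.0]], 'cam_to_world': [[0.937, 0.233, -0.262, 0.281], [-0.35, 0.586, -0.73, -0.828], [-0.016, 0.776, 0.631, 0.774], [0.0, 0.0, 0.0, 1.0]]}
wrist {'intrinsics': [[291.169, 0.0, 322.2], [0.0, 291.169, 199.074], [0.0, 0.0, 1.0]], 'tool_from_camera': [[-0.0, 0.963, 0.269, 0.068], [1.0, 0.001, -0.001, 0.001], [-0.001, 0.269, -0.963, -0.142], [0.0, 0.0, 0.0, 1.0]]}
{'time': 0.15, 'qpos': array([-1.50016740e-01,  2.86969546e-01,  1.57782661e+00, -1.35230754e-05,
        1.27859737e+00, -1.49964423e-01]), 'dq': array([ 0.00232176, -0.00184966, -0.00425966, -0.00117899,  0.00028372,
        0.00052717]), 'joint_efforts': array([ 7.91554030e-04, -4.06602967e+01, -2.93140125e+01, -8.94972595e-05,
        3.96185191e-03, -2.97825103e-06]), 'eef_pos': array([6.74495952e-01, 9.12164794e-05, 2.30267656e-01]), 'tcp_rot': array([ 7.07123610e-01,  7.07089379e-01, -5.39623794e-04, -7.20856158e-04]), 'contact_force': array([ 0.04526244, -0.55998409,  0.95360638]), 'wrist_torque': array([0.01010485, 0.0178555 , 0.01605164]), 'finger_force': 0.0, 'opening': 1.0006418957455874}
```

View pics/scene0.png

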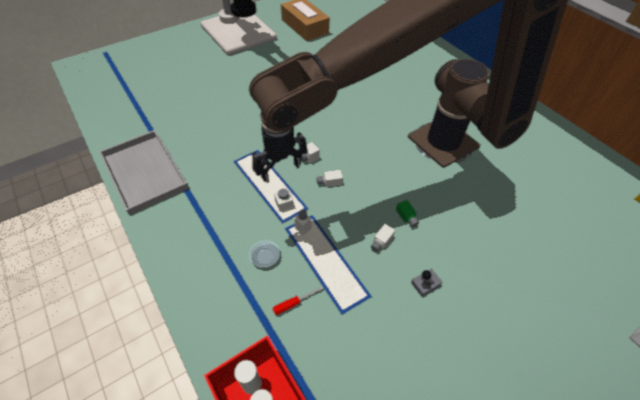

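View pics/side0.png

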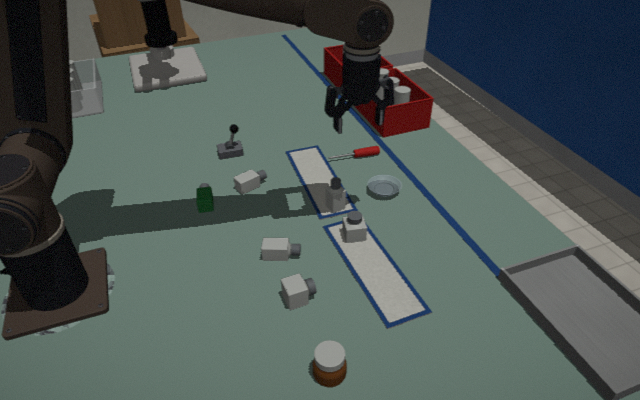

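View pics/wrist0.png

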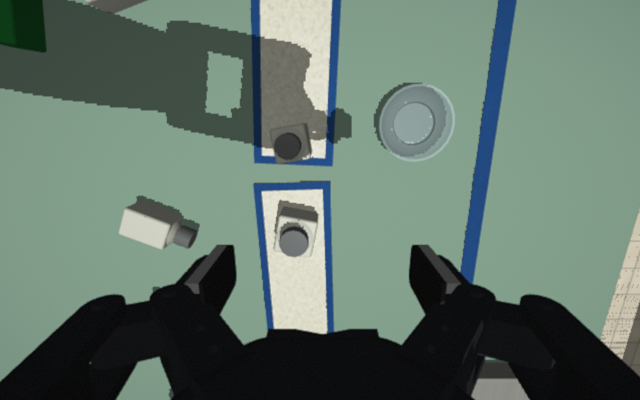

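The side view shows three lying white bottles at (250,180), (280,249) and (297,291), plus a green look-alike at (205,198). A tall bottle stands in the left lane at (337,195) and a squat one in the right lane at (355,228). The lever is at (232,140), the jar at (330,362). The wrist view agrees: lane bottles at (290,140) and (295,235), dish at (415,120).

```bash
cat > h.py <<'E'
import numpy as np,cv2
from plant import ctrl
from scipy.spatial.transform import Rotation as R
def snap(n,name=None):
    s=ctrl.get_state();im=ctrl.read_camera(n)
    if name: cv2.imwrite(f"pics/{name}.png",im[:,:,::-1])
    m=ctrl.camera_model(n)
    if n=="wrist":
        T=np.eye(4);T[:3,:3]=R.from_quat(s["tcp_rot"]).as_matrix();T[:3,3]=s["eef_pos"];T=T@m["tool_from_camera"]
    else:T=np.array(m["cam_to_world"])
    return im,np.array(m["intrinsics"]),T
def ray(K,T,uv):
    d=np.array([(uv[0]-K[0,2])/K[0,0],-(uv[1]-K[1,2])/K[1,1],-1.]);d=T[:3,:3]@d
    return T[:3,3],d/np.linalg.norm(d)
def plane(K,T,uv,z):
    o,d=ray(K,T,uv);return o+d*(z-o[2])/d[2]
def meet(a,b):
    (o1,d1),(o2,d2)=a,b
    t=np.linalg.lstsq(np.c_[d1,-d2],o2-o1,rcond=None)[0];p,q=o1+t[0]*d1,o2+t[1]*d2
    return (p+q)/2,np.linalg.norm(p-q)
def blobs(mask,amin):
    n,l,st,c=cv2.connectedComponentsWithStats(mask.astype(np.uint8),connectivity=8)
    out=[]
    for i in range(1,n):
        if st[i,4]>=amin:
            cn=cv2.findContours((l==i).astype(np.uint8),0,2)[0][0];out.append((c[i],st[i],cv2.minAreaRect(cn)))
    return out
def white(im):
    f=im.astype(int);return (f.min(2)>135)&(f.max(2)-f.min(2)<32)
E
python3 - <<'E'
from h import *
np.set_printoptions(precision=3,suppress=True)
for n in("side","scene"):
    im,K,T=snap(n);print(n)
    for c,st,r in blobs(white(im),60):
        p=plane(K,T,c,.025)
        if .2<p[0]<1 and abs(p[1])<.6: print("W",c,st[:5],np.array(r[1]),r[2],p)
    f=im.astype(int)
    for c,st,r in blobs((f[:,:,2]>f[:,:,0]+40)&(f[:,:,2]>90)&(f[:,:,1]<110),100):
        p=plane(K,T,c,.003)
        print("B",c,st[:5],[plane(K,T,q,.003)[:2] for q in cv2.boxPoints(r)] )
    dk=blobs((f.max(2)<45),15)
    for c,st,r in dk: 
        p=plane(K,T,c,.06)
        if .2<p[0]<1 and abs(p[1])<.6: print("D",c,st[:5],p)
    if n=="side": cv2.imwrite("pics/sidecrop.png",cv2.resize(im[110:320,180:440,::-1],None,fx=3,fy=2.85,interpolation=cv2.INTER_CUBIC)[:600])
E
```

```text
side
W [311.34  166.278] [290 148  43  38 954] [46.913 26.516] 60.945396423339844 [0.635 0.203 0.025]
W [245.965 175.994] [235 170  24  13 170] [ 8.666 22.322] 66.80140686035156 [0.459 0.225 0.025]
W [355.788 225.798] [346 219  21  11 104] [ 8.515 19.522] 79.99201965332031 [ 0.648 -0.063  0.025]
W [379.239 277.209] [ 329  224   95   98 3171] [121.122  35.536] 53.746158599853516 [ 0.628 -0.227  0.025]
W [274.916 243.307] [262 238  26  12 287] [11. 25.] 90.0 [ 0.456 -0.051  0.025]
W [294.035 283.932] [282 274  25  21 339] [17.719 20.88 ] 72.89727020263672 [ 0.458 -0.18   0.025]
W [329.283 353.312] [315 341  30  26 619] [25. 29.] 90.0 [ 0.465 -0.358  0.025]
B [305.929  60.116] [282  35  47  51 224] [array([0.869, 1.239]), array([0.89 , 1.265]), array([0.888, 0.711]), array([0.87 , 0.695])]
B [431.122 198.684] [ 350  109  150  167 1176] [array([0.866, 0.491]), array([0.894, 0.513]), array([ 0.887, -0.289]), array([ 0.87 , -0.295])]
B [296.55  162.099] [286 146  28  39 131] [array([0.603, 0.335]), array([0.686, 0.333]), array([0.643, 0.16 ]), array([0.568, 0.164])]
B [338.297 212.089] [31
[... 1513 characters left out ...]
0.89 , -1.236]), array([ 0.868, -1.246]), array([ 0.869, -0.639]), array([ 0.887, -0.634])]
B [262.657 193.77 ] [234 155  65  68 204] [array([ 0.706, -0.321]), array([ 0.639, -0.347]), array([ 0.621, -0.015]), array([0.681, 0.001])]
B [251.415 299.356] [ 184  190  132  210 1606] [array([ 0.893, -0.293]), array([ 0.869, -0.296]), array([0.871, 0.461]), array([0.888, 0.46 ])]
B [336.499 282.315] [296 242  75  72 419] [array([0.695, 0.074]), array([0.585, 0.061]), array([0.601, 0.332]), array([0.699, 0.334])]
D [291.874  74.602] [268  59  42  31 601] [ 0.298 -0.575  0.06 ]
D [426.286 275.089] [423 271   8   9  56] [0.46  0.383 0.06 ]
D [426.938 283.125] [425 281   5   5  16] [0.475 0.401 0.06 ]
```

View pics/sidecrop.png

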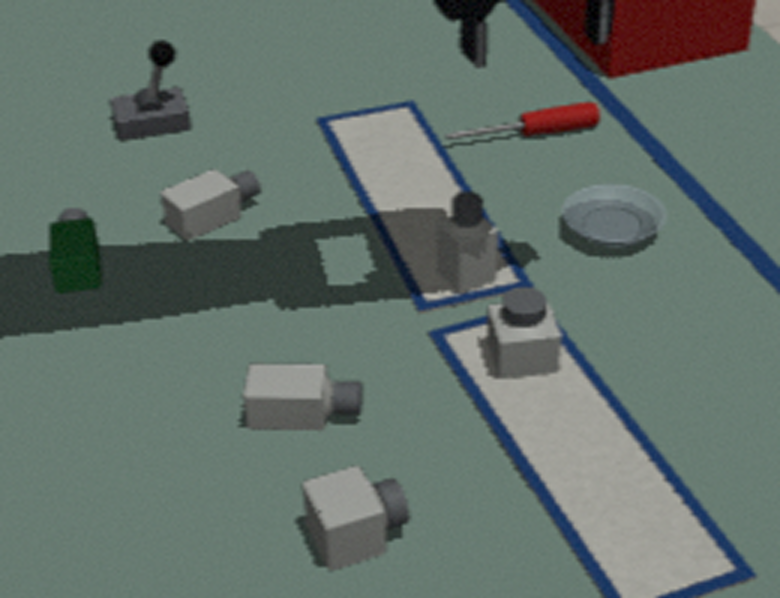

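Lying: (250,180) tall, (283,250) tall and (297,291) squat. All three are white with a grey cap, as described. The green one at (205,198) does not fit. Next: triangulate the lever ball, and take rough bottle positions.

Run:
```python
from h import *
np.set_printoptions(precision=3,suppress=True)
C={}
for n in("side","scene"):
    m=ctrl.camera_model(n);C[n]=(np.array(m["intrinsics"]),np.array(m["cam_to_world"]))
print("tip",meet(ray(*C["side"],(233.6,128.6)),ray(*C["scene"],(426.3,275.1))))
# side-view block top corners (crop px -> full), z~.02
s=lambda u,v:(180+u/3,110+v/2.85)
for q in[(110,100),(183,88),(190,108),(117,118)]: print("blk",plane(*C["side"],s(*q),.02))
print("pivot",plane(*C["side"],s(150,98),.025))
for nm,base,cap,zc in[("A",(201,203),(248,185),.019),("B",(287,397),(347,398),.019),("S",(345,517),(398,502),.024)]:
    b=plane(*C["side"],s(*base),zc);c=plane(*C["side"],s(*cap),zc);print(nm,b,c,np.degrees(np.arctan2(*(c-b)[1::-1])))
```

```text
tip (array([0.47 , 0.387, 0.078]), np.float64(0.0013007549453923563))
blk [0.418 0.415 0.02 ]
blk [0.489 0.412 0.02 ]
blk [0.487 0.371 0.02 ]
blk [0.417 0.379 0.02 ]
pivot [0.454 0.396 0.025]
A [0.457 0.21  0.019] [0.503 0.222 0.019] 14.961861736375356
B [ 0.454 -0.064  0.019] [ 0.495 -0.081  0.019] -22.882730713698077
S [ 0.454 -0.199  0.024] [ 0.492 -0.199  0.024] 0.2594157393905418
```

Request:
{"fn": "move_arm", "kwargs": {
  "plan": [
    {"x":0.045,"y":-0.015,"fingers":1},
    {"x":0.09,"y":-0.03,"fingers":1},
    {"x":0.13,"y":-0.045,"fingers":1},
    {"x":0.17,"y":-0.06,"fingers":1},
    {"x":0.21,"y":-0.075,"fingers":1}
  ],
  "force": 20
}}

```text
validation failed for argument at $.pl...
```

Request:
{"fn": "move_arm", "kwargs": {
  "plan": [
    {"x":0.045,"y":-0.015,"fingers":1},
    {"x":0.09,"y":-0.03,"fingers":1},
    {"x":0.13,"y":-0.045,"fingers":1},
    {"x":0.177,"y":-0.06,"fingers":1},
    {"x":0.177,"y":-0.06,"fingers":1}
  ]
}}

```text
validation failed for argument at $.pl...
```

Request:
{"fn": "move_arm", "kwargs": {
  "plan": [
    {"z":0.04,"fingers":1},
    {"z":0.08,"fingers":1},
    {"z":0.12,"fingers":1},
    {"z":0.16,"fingers":1},
    {"z":0.165,"fingers":1}
  ]
}}

```text
validation failed for argument at $.pl...
```

Request:
{"fn": "move_arm", "kwargs": {
  "plan": [
    {"x":0.045,"y":-0.015,"z":0,"yaw":0,"fingers":1},
    {"x":0.09,"y":-0.03,"z":0,"yaw":0,"fingers":1},
    {"x":0.13,"y":-0.045,"z":0,"yaw":0,"fingers":1},
    {"x":0.17,"y":-0.06,"z":0,"yaw":0,"fingers":1},
    {"x":0.21,"y":-0.075,"z":0,"yaw":0,"fingers":1}
  ],
  "force": 20
}}

```text
time: 0.75
eef_pos: [0.5991, 0.2115, 0.2312]
tcp_rot: [0.707, 0.707, -0.0, -0.0]
contact_force: [1.1, -0.3, 0.4]
opening: 0.145
finger_force: 0.0
```

Request:
{"fn": "move_arm", "kwargs": {
  "plan": [
    {"x":0.045,"y":-0.018,"z":0,"yaw":0,"fingers":1},
    {"x":0.09,"y":-0.036,"z":0,"yaw":0,"fingers":1},
    {"x":0.135,"y":-0.054,"z":0,"yaw":0,"fingers":1},
    {"x":0.176,"y":-0.068,"z":0,"yaw":0,"fingers":1},
    {"x":0.176,"y":-0.068,"z":0.02,"yaw":0,"fingers":1}
  ]
}}

```text
time: 1.25
eef_pos: [0.5311, 0.3917, 0.2149]
tcp_rot: [0.705, 0.709, 0.004, 0.0]
contact_force: [1.1, -0.4, 1.1]
opening: -0.0
finger_force: 0.0
```

Request:
{"fn": "move_arm", "kwargs": {
  "plan": [
    {"x":0,"y":0,"z":0.04,"yaw":0,"fingers":1},
    {"x":0,"y":0,"z":0.08,"yaw":0,"fingers":1},
    {"x":0,"y":0,"z":0.12,"yaw":0,"fingers":1},
    {"x":0,"y":0,"z":0.15,"yaw":0,"fingers":1},
    {"x":0,"y":0,"z":0.15,"yaw":0,"fingers":1}
  ]
}}

```text
time: 1.75
eef_pos: [0.528, 0.384, 0.0551]
tcp_rot: [0.707, 0.707, -0.006, -0.002]
contact_force: [-0.7, -1.0, -1.2]
opening: -0.001
finger_force: 0.0
```

Request:
{"fn": "move_arm", "kwargs": {
  "plan": [
    {"x":0,"y":-0.02,"z":0,"yaw":0,"fingers":1},
    {"x":0,"y":-0.04,"z":0,"yaw":0,"fingers":1},
    {"x":0,"y":-0.055,"z":0,"yaw":0,"fingers":1},
    {"x":0,"y":-0.07,"z":0,"yaw":0,"fingers":1},
    {"x":0,"y":-0.08,"z":0,"yaw":0,"fingers":1}
  ]
}}

```text
time: 2.25
eef_pos: [0.4516, 0.3866, 0.0626]
tcp_rot: [0.707, 0.707, 0.001, 0.0]
contact_force: [0.7, 0.9, -1.7]
opening: 0.001
finger_force: 0.8
```

Request:
{"fn": "move_arm", "kwargs": {
  "plan": [
    {"x":0,"y":-0.006,"z":0,"yaw":0,"fingers":1},
    {"x":0,"y":-0.012,"z":0,"yaw":0,"fingers":1},
    {"x":0,"y":-0.016,"z":0,"yaw":0,"fingers":1},
    {"x":0,"y":-0.016,"z":0,"yaw":0,"fingers":1}
  ]
}}

```text
time: 2.65
eef_pos: [0.4471, 0.3865, 0.0628]
tcp_rot: [0.706, 0.708, 0.012, 0.008]
contact_force: [29.9, 0.3, -17.8]
opening: -0.001
finger_force: 14.1
```

Run:
```python
from h import *
im,K,T=snap("side");cv2.imwrite("pics/l1.png",cv2.resize(im[90:190,190:300,::-1],None,fx=5,fy=5))
print(ctrl.get_state()["contact_force"])
```

```text
[ 29.23764453   1.30593333 -17.36367661]
```

View pics/l1.png

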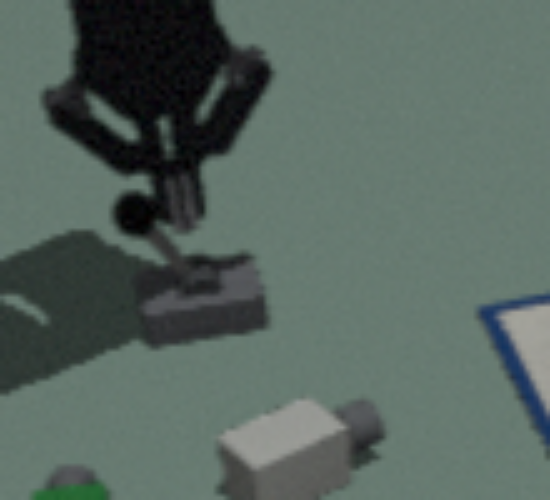

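The lever ball at crop (135,212) now leans toward the robot against its stop, with a 30 N reaction. I'll retreat, turn 90° and hover over tall bottle A.

Request:
{"fn": "move_arm", "kwargs": {
  "plan": [
    {"x":0,"y":0.04,"z":0,"yaw":0,"fingers":1},
    {"x":0,"y":0.07,"z":0,"yaw":0,"fingers":1},
    {"x":0,"y":0.07,"z":-0.045,"yaw":0,"fingers":1},
    {"x":0,"y":0.07,"z":-0.09,"yaw":0,"fingers":1},
    {"x":0,"y":0.07,"z":-0.13,"yaw":0.1,"fingers":0.5}
  ]
}}

```text
time: 3.2
eef_pos: [0.5058, 0.3857, 0.1922]
tcp_rot: [0.743, 0.67, -0.001, -0.0]
contact_force: [0.3, -0.2, 0.8]
opening: 0.158
finger_force: 0.0
```

Request:
{"fn": "move_arm", "kwargs": {
  "plan": [
    {"x":-0.035,"y":-0.01,"z":0,"yaw":0.14,"fingers":0},
    {"x":-0.07,"y":-0.02,"z":0,"yaw":0.28,"fingers":0},
    {"x":-0.105,"y":-0.03,"z":0,"yaw":0.42,"fingers":0},
    {"x":-0.14,"y":-0.04,"z":0,"yaw":0.56,"fingers":0},
    {"x":-0.17,"y":-0.05,"z":0,"yaw":0.7,"fingers":0}
  ]
}}

```text
time: 3.7
eef_pos: [0.4378, 0.2203, 0.1908]
tcp_rot: [0.928, 0.373, -0.001, -0.0]
contact_force: [0.5, 0.4, 1.3]
opening: 0.99
finger_force: 0.0
```

Request:
{"fn": "move_arm", "kwargs": {
  "plan": [
    {"x":0,"y":0,"z":0,"yaw":0.14,"fingers":0},
    {"x":0,"y":0,"z":0,"yaw":0.28,"fingers":0},
    {"x":0,"y":0,"z":0,"yaw":0.42,"fingers":0},
    {"x":0,"y":0,"z":0,"yaw":0.56,"fingers":0},
    {"x":0,"y":0,"z":0,"yaw":0.56,"fingers":0}
  ]
}}

```text
time: 4.2
eef_pos: [0.4387, 0.2217, 0.191]
tcp_rot: [0.994, 0.105, -0.001, 0.0]
contact_force: [0.8, -0.1, 0.4]
opening: 0.998
finger_force: 0.0
```

Run:
```python
from h import *
np.set_printoptions(precision=3,suppress=True)
s=ctrl.get_state();print(s["eef_pos"],R.from_quat(s["tcp_rot"]).as_matrix(),s["qpos"])
im,K,T=snap("wrist","w1")
for c,st,r in blobs(white(im),150): print(c,st,r)
```

```text
[0.439 0.222 0.191] [[ 0.978  0.209 -0.001]
 [ 0.209 -0.978 -0.   ]
 [-0.001 -0.    -1.   ]] [ 0.261 -0.086  2.056  0.     1.173  1.621]
[444.148  23.861] [ 290    0  260   73 7912] ((425.0933837890625, 4.772636413574219), (262.098388671875, 67.21366882324219), 16.22019386291504)
[606.333  51.497] [ 562    5   78   93 2642] ((600.5, 51.0), (92.0, 77.0), 90.0)
[297.943 167.479] [278 137  38  50 386] ((296.63079833984375, 165.953857421875), (52.62347412109375, 27.364206314086914), 52.12501525878906)
[340.65  167.199] [ 320  138   41   61 1887] ((339.96759033203125, 168.57940673828125), (61.28050994873047, 37.427894592285156), 85.60128784179688)
[351.33  213.298] [ 297  165  101   88 1562] ((352.6000671386719, 217.20001220703125), (68.87088775634766, 109.1201171875), 63.43495178222656)
[583.478 224.568] [ 553  197   61   57 1744] ((583.2500610351562, 224.7500457763672), (29.698484420776367, 60.10407257080078), 45.0)
```

View pics/w1.png

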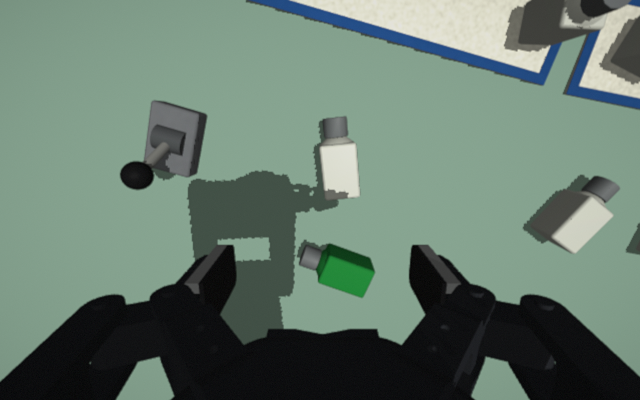

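Wrist view: bottle A has its cap at (334,127) and its body spanning (338,143) to (341,197). Green is at (345,268), and bottle B is at (570,222) with its cap at (600,189). Lever leans to the robot.

```bash
cat >> h.py <<'E'
def rep(K,T,base,cap,zt,zc):
    """base: px of base-end mid of top face, cap: px of cap-end; prints in world and tool axes"""
    s=ctrl.get_state();Rm=R.from_quat(s["tcp_rot"]).as_matrix()
    b=plane(K,T,base,zt);c=plane(K,T,cap,zc);d=(c-b)[:2]
    L=np.linalg.norm(d);a=d/L;t=(Rm.T@np.array([*(c[:2]-s["eef_pos"][:2]),0]))
    ta=Rm.T@np.array([*a,0]);print("base",b,"capend",c,"len",L,"capend in tool",t,"axis in tool yaw",np.arctan2(ta[1],ta[0]),"axis_t",ta)
E
python3 - <<'E'
from h import *
np.set_printoptions(precision=4,suppress=True)
m=ctrl.camera_model("wrist");s=ctrl.get_state();T=np.eye(4);T[:3,:3]=R.from_quat(s["tcp_rot"]).as_matrix();T[:3,3]=s["eef_pos"];T=T@m["tool_from_camera"];K=np.array(m["intrinsics"])
rep(K,T,(341,198),(333,117),.038,.025)
im=cv2.imread("pics/w1.png");f=im.astype(int)
# bright (lit) white + lid grey outlines of A
c,st,r=blobs(white(im)&(np.indices(white(im).shape)[0]>100)&(np.indices(white(im).shape)[1]>315)&(np.indices(white(im).shape)[1]<365)&(np.indices(white(im).shape)[0]<200),500)[0]
print(c,st,[plane(K,T,q,.038)[:2] for q in cv2.boxPoints(r)],plane(K,T,c,.038))
E
```

```text
base [0.4311 0.1998 0.038 ] capend [0.5094 0.2256 0.025 ] len 0.08248765734034057 capend in tool [ 0.0699  0.0112 -0.0001] axis in tool yaw -0.10565172249625997 axis_t [ 0.9944 -0.1055 -0.0013]
[340.6502 167.1993] [ 320  138   41   61 1887] [array([0.4853, 0.235 ]), array([0.4959, 0.1994]), array([0.4359, 0.1793]), array([0.4245, 0.217 ])] [0.4628 0.2076 0.038 ]
```

Request:
{"fn": "move_arm", "kwargs": {
  "plan": [
    {"x":0.035,"y":0.006,"z":0.03,"yaw":-0.05,"fingers":0.3},
    {"x":0.071,"y":0.011,"z":0.06,"yaw":-0.106,"fingers":0.3},
    {"x":0.071,"y":0.011,"z":0.1,"yaw":-0.106,"fingers":0.3},
    {"x":0.071,"y":0.011,"z":0.13,"yaw":-0.106,"fingers":0.3},
    {"x":0.071,"y":0.011,"z":0.13,"yaw":-0.106,"fingers":0.3}
  ]
}}

```text
time: 4.75
eef_pos: [0.5067, 0.2249, 0.0559]
tcp_rot: [0.987, 0.159, -0.006, 0.0]
contact_force: [-0.8, -0.3, -0.1]
opening: 0.701
finger_force: 0.0
```

Request:
{"fn": "move_arm", "kwargs": {
  "plan": [
    {"x":0,"y":0,"z":0.03,"yaw":0,"fingers":0.3},
    {"x":0,"y":0,"z":0.054,"yaw":0,"fingers":0.3},
    {"x":0,"y":0,"z":0.054,"yaw":0,"fingers":0.3}
  ]
}}

```text
time: 5.05
eef_pos: [0.509, 0.2256, 0.0058]
tcp_rot: [0.987, 0.159, -0.003, 0.0]
contact_force: [-0.8, -0.7, -0.8]
opening: 0.702
finger_force: 0.0
```

Run:
```python
from h import *
im,K,T=snap("wrist");im2,_,_=snap("side")
a=cv2.resize(im[100:400,150:500,::-1],(700,600))
cv2.imwrite("pics/g1.png",a[:,:]);print(ctrl.get_state()["eef_pos"])
```

```text
[0.51170614 0.22627263 0.00881535]
```

View pics/g1.png

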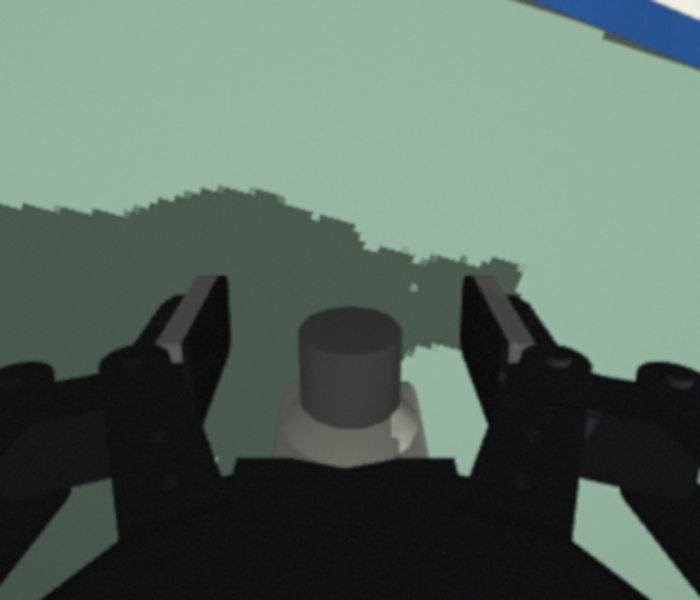

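The cap is centred between the pads. I'll close gently.

Request:
{"fn": "move_arm", "kwargs": {
  "plan": [
    {"x":0,"y":0,"z":0,"yaw":0,"fingers":0.72},
    {"x":0,"y":0,"z":0,"yaw":0,"fingers":0.72},
    {"x":0,"y":0,"z":0,"yaw":0,"fingers":0.72},
    {"x":0,"y":0,"z":0,"yaw":0,"fingers":0.72},
    {"x":0,"y":0,"z":0,"yaw":0,"fingers":0.72}
  ],
  "force": 20
}}

```text
time: 5.65
eef_pos: [0.5127, 0.2264, 0.0088]
tcp_rot: [0.987, 0.158, 0.002, -0.0]
contact_force: [1.1, 1.0, 4.4]
opening: 0.286
finger_force: 19.6
```

Request:
{"fn": "move_arm", "kwargs": {
  "plan": [
    {"x":0,"y":0,"z":-0.02,"yaw":0,"fingers":0.72},
    {"x":0,"y":0,"z":-0.04,"yaw":0,"fingers":0.72},
    {"x":0,"y":0,"z":-0.06,"yaw":0,"fingers":0.72},
    {"x":0,"y":0,"z":-0.08,"yaw":0,"fingers":0.72},
    {"x":0,"y":0,"z":-0.09,"yaw":0,"fingers":0.72}
  ]
}}

```text
time: 6.15
eef_pos: [0.5111, 0.226, 0.0984]
tcp_rot: [0.987, 0.158, 0.0, -0.0]
contact_force: [0.4, 1.1, -1.2]
opening: 0.284
finger_force: 19.9
```

Run:
```python
from h import *
im2,_,_=snap("side")
cv2.imwrite("pics/g2.png",cv2.resize(im2[110:210,210:320,::-1],None,fx=5,fy=5));s=ctrl.get_state();print(s["eef_pos"],s["finger_force"],s["opening"])
```

```text
[0.51187414 0.22625898 0.09956739] 19.974172711372375 0.2863661437508175
```

View pics/g2.png

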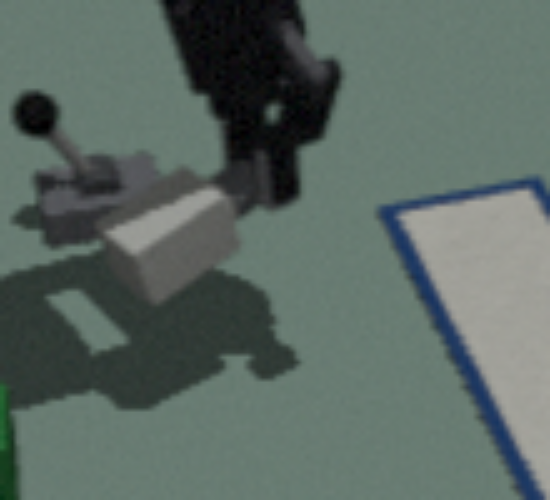

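The bottle stays horizontal in the grip at 20 N. I'll go low and loosen in fine steps so that it pivots under its own weight.

Request:
{"fn": "move_arm", "kwargs": {
  "plan": [
    {"x":0,"y":0,"z":0.03,"yaw":0,"fingers":0.72},
    {"x":0,"y":0,"z":0.06,"yaw":0,"fingers":0.72},
    {"x":0,"y":0,"z":0.07,"yaw":0,"fingers":0.72}
  ]
}}

```text
time: 6.5
eef_pos: [0.5076, 0.2251, 0.0231]
tcp_rot: [0.987, 0.158, -0.004, 0.0]
contact_force: [-0.0, 0.0, -0.3]
opening: 0.281
finger_force: 20.4
```

Request:
{"fn": "move_arm", "kwargs": {
  "plan": [
    {"x":0,"y":0,"z":0,"yaw":0,"fingers":0.715},
    {"x":0,"y":0,"z":0,"yaw":0,"fingers":0.715}
  ]
}}

```text
time: 6.7
eef_pos: [0.5111, 0.226, 0.0276]
tcp_rot: [0.987, 0.158, -0.0, 0.0]
contact_force: [-0.2, 0.9, 0.5]
opening: 0.285
finger_force: 18.7
```

Request:
{"fn": "move_arm", "kwargs": {
  "plan": [
    {"x":0,"y":0,"z":0,"yaw":0,"fingers":0.712},
    {"x":0,"y":0,"z":0,"yaw":0,"fingers":0.712}
  ]
}}

```text
time: 6.9
eef_pos: [0.5121, 0.2263, 0.0288]
tcp_rot: [0.987, 0.158, 0.001, -0.0]
contact_force: [0.9, 0.5, -1.0]
opening: 0.288
finger_force: 15.0
```

Request:
{"fn": "move_arm", "kwargs": {
  "plan": [
    {"x":0,"y":0,"z":0,"yaw":0,"fingers":0.709},
    {"x":0,"y":0,"z":0,"yaw":0,"fingers":0.709}
  ]
}}

```text
time: 7.1
eef_pos: [0.5116, 0.2261, 0.0281]
tcp_rot: [0.987, 0.158, 0.001, -0.0]
contact_force: [-0.3, -0.2, -0.5]
opening: 0.294
finger_force: 11.5
```

Run:
```python
from h import *
im2,_,_=snap("side")
cv2.imwrite("pics/g3.png",cv2.resize(im2[110:210,210:320,::-1],None,fx=5,fy=5));s=ctrl.get_state();print(s["eef_pos"],s["finger_force"],s["opening"],s["wrist_torque"])
for c,st,r in blobs(white(im2)[110:210,210:290],30): print(c,st,r)
```

```text
[0.51146374 0.22610064 0.02794749] 11.537188589572906 0.2863310037528416 [-0.00194143 -0.05327682 -0.01623873]
[34.95049505 66.88118812] [ 25  61  22  13 101] ((35.96154022216797, 65.69230651855469), (6.656403064727783, 21.91065788269043), 56.3099365234375)
```

Request:
{"fn": "move_arm", "kwargs": {
  "plan": [
    {"x":0,"y":0,"z":0,"yaw":0,"fingers":0.705},
    {"x":0,"y":0,"z":0,"yaw":0,"fingers":0.705},
    {"x":0,"y":0,"z":0,"yaw":0,"fingers":0.705}
  ]
}}

```text
time: 7.45
eef_pos: [0.511, 0.226, 0.0274]
tcp_rot: [0.987, 0.158, 0.0, -0.0]
contact_force: [1.3, -0.1, -0.4]
opening: 0.298
finger_force: 7.2
```

```bash
cat >> h.py <<'E'
def sidechk(x0,x1,y0,y1,name=None):
    im2,_,_=snap("side")
    if name: cv2.imwrite(f"pics/{name}.png",cv2.resize(im2[y0:y1,x0:x1,::-1],None,fx=5,fy=5))
    s=ctrl.get_state();print(s["eef_pos"].round(4),s["finger_force"],s["opening"],s["wrist_torque"].round(3))
    for c,st,r in blobs(white(im2)[y0:y1,x0:x1],30): print(c.round(1),st,np.round(r[1],1),round(r[2],1))
E
python3 -c "
from h import *
sidechk(210,290,110,210)"
```

```text
[0.511  0.226  0.0273] 7.170268893241882 0.2944123104046858 [ 0.032 -0.081 -0.017]
[34.9 66.9] [ 25  61  22  13 104] [ 6.3 21.9] 63.4
```

Request:
{"fn": "move_arm", "kwargs": {
  "plan": [
    {"x":0,"y":0,"z":0,"yaw":0,"fingers":0.703},
    {"x":0,"y":0,"z":0,"yaw":0,"fingers":0.703},
    {"x":0,"y":0,"z":0,"yaw":0,"fingers":0.703}
  ]
}}

```text
time: 7.8
eef_pos: [0.511, 0.226, 0.0273]
tcp_rot: [0.987, 0.158, 0.0, -0.0]
contact_force: [1.8, 0.2, -0.9]
opening: 0.298
finger_force: 5.2
```

```bash
python3 -c "
from h import *
sidechk(210,290,110,210,'g4')"
```

```text
[0.511  0.226  0.0273] 5.183035433292389 0.296630447880486 [-0.029 -0.075 -0.033]
[35.  66.9] [ 25  61  22  13 100] [ 5.8 21.9] 63.4
```

View pics/g4.png

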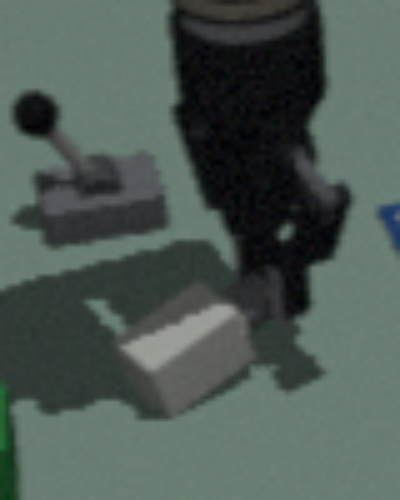

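It's still horizontal at 5 N. Loosening further and tracking the blob numerically.

Request:
{"fn": "move_arm", "kwargs": {
  "plan": [
    {"x":0,"y":0,"z":0,"yaw":0,"fingers":0.7015},
    {"x":0,"y":0,"z":0,"yaw":0,"fingers":0.7015},
    {"x":0,"y":0,"z":0,"yaw":0,"fingers":0.7015}
  ]
}}

```text
time: 8.15
eef_pos: [0.511, 0.226, 0.0273]
tcp_rot: [0.987, 0.158, 0.0, 0.0]
contact_force: [0.3, -0.8, 1.2]
opening: 0.296
finger_force: 3.8
```

```bash
python3 -c "
from h import *
sidechk(210,290,110,210)"
```

```text
[0.511  0.226  0.0273] 3.8308433443307877 0.2974803663105931 [-0.01  -0.109  0.015]
[35.  66.9] [ 25  61  22  13 103] [ 6.3 21.9] 63.4
```

Request:
{"fn": "move_arm", "kwargs": {
  "plan": [
    {"x":0,"y":0,"z":0,"yaw":0,"fingers":0.7005},
    {"x":0,"y":0,"z":0,"yaw":0,"fingers":0.7005},
    {"x":0,"y":0,"z":0,"yaw":0,"fingers":0.7005}
  ]
}}

```text
time: 8.5
eef_pos: [0.511, 0.226, 0.0273]
tcp_rot: [0.987, 0.158, -0.0, -0.0]
contact_force: [0.2, -0.4, 0.1]
opening: 0.302
finger_force: 3.0
```

```bash
python3 -c "
from h import *
sidechk(210,290,110,210)"
```

```text
[0.511  0.226  0.0273] 2.998383343219757 0.29904917893640687 [ 0.013 -0.116 -0.007]
[35.  66.9] [ 25  61  22  13 102] [ 5.8 21.9] 63.4
```

Request:
{"fn": "move_arm", "kwargs": {
  "plan": [
    {"x":0,"y":0,"z":0,"yaw":0,"fingers":0.6995},
    {"x":0,"y":0,"z":0,"yaw":0,"fingers":0.6995},
    {"x":0,"y":0,"z":0,"yaw":0,"fingers":0.6995}
  ]
}}

```text
time: 8.85
eef_pos: [0.511, 0.226, 0.0273]
tcp_rot: [0.987, 0.158, -0.0, -0.0]
contact_force: [-0.3, -0.0, -0.6]
opening: 0.302
finger_force: 2.2
```

```bash
python3 -c "
from h import *
sidechk(210,290,110,210)"
```

```text
[0.511  0.2259 0.0273] 2.224257253110409 0.3002085961973773 [ 0.008 -0.088 -0.004]
[35.1 66.8] [ 25  61  22  13 103] [ 5.8 21.9] 63.4
```

Request:
{"fn": "move_arm", "kwargs": {
  "plan": [
    {"x":0,"y":0,"z":0,"yaw":0,"fingers":0.6985},
    {"x":0,"y":0,"z":0,"yaw":0,"fingers":0.6985},
    {"x":0,"y":0,"z":0,"yaw":0,"fingers":0.6985}
  ]
}}

```text
time: 9.2
eef_pos: [0.511, 0.226, 0.0273]
tcp_rot: [0.987, 0.158, -0.0, -0.0]
contact_force: [0.5, -0.7, 0.1]
opening: 0.305
finger_force: 1.5
```

```bash
python3 -c "
from h import *
sidechk(210,290,110,210)"
```

```text
[0.511  0.226  0.0273] 1.516928169876337 0.29878633353624445 [ 0.005 -0.054 -0.015]
[35.  66.9] [ 25  61  22  13 102] [ 5.8 21.9] 63.4
```

Request:
{"fn": "move_arm", "kwargs": {
  "plan": [
    {"x":0,"y":0,"z":0,"yaw":0,"fingers":0.698},
    {"x":0,"y":0,"z":0,"yaw":0,"fingers":0.698},
    {"x":0,"y":0,"z":0,"yaw":0,"fingers":0.698}
  ]
}}

```text
time: 9.55
eef_pos: [0.511, 0.226, 0.0273]
tcp_rot: [0.987, 0.158, -0.0, 0.0]
contact_force: [0.1, 0.2, -1.0]
opening: 0.305
finger_force: 1.2
```

```bash
python3 -c "
from h import *
sidechk(210,290,110,210)"
```

```text
[0.511  0.226  0.0273] 1.1908037401735783 0.3025837626860396 [-0.022 -0.026 -0.051]
[35.  66.9] [ 25  61  22  13 102] [ 6.4 21.4] 56.3
```

Request:
{"fn": "move_arm", "kwargs": {
  "plan": [
    {"x":0,"y":0,"z":0,"yaw":0,"fingers":0.6975},
    {"x":0,"y":0,"z":0,"yaw":0,"fingers":0.6975},
    {"x":0,"y":0,"z":0,"yaw":0,"fingers":0.6975}
  ]
}}

```text
time: 9.9
eef_pos: [0.511, 0.226, 0.0273]
tcp_rot: [0.987, 0.158, -0.0, 0.0]
contact_force: [-0.6, 0.5, -0.3]
opening: 0.305
finger_force: 0.9
```

```bash
python3 -c "
from h import *
sidechk(210,290,110,210)"
```

```text
[0.511  0.226  0.0273] 0.8868553396314383 0.2989308873261808 [ 0.045 -0.08   0.025]
[34.9 66.9] [ 25  61  22  13 104] [ 6.4 21.4] 56.3
```

The blob is unchanged because the base edge is resting on the table: the bottle had already drooped in the grip. Light grip of about 4 N, then raise so that it hangs.

Request:
{"fn": "move_arm", "kwargs": {
  "plan": [
    {"x":0,"y":0,"z":0,"yaw":0,"fingers":0.7015},
    {"x":0,"y":0,"z":0,"yaw":0,"fingers":0.7015},
    {"x":0,"y":0,"z":-0.01,"yaw":0,"fingers":0.7015},
    {"x":0,"y":0,"z":-0.02,"yaw":0,"fingers":0.7015},
    {"x":0,"y":0,"z":-0.03,"yaw":0,"fingers":0.7015}
  ]
}}

```text
time: 10.45
eef_pos: [0.5111, 0.226, 0.0584]
tcp_rot: [0.987, 0.158, 0.0, -0.0]
contact_force: [0.1, -0.0, 0.1]
opening: 0.302
finger_force: 3.6
```

Request:
{"fn": "move_arm", "kwargs": {
  "plan": [
    {"x":0,"y":0,"z":-0.01,"yaw":0,"fingers":0.7015},
    {"x":0,"y":0,"z":-0.02,"yaw":0,"fingers":0.7015},
    {"x":0,"y":0,"z":-0.03,"yaw":0,"fingers":0.7015},
    {"x":0,"y":0,"z":-0.04,"yaw":0,"fingers":0.7015},
    {"x":0,"y":0,"z":-0.05,"yaw":0,"fingers":0.7015}
  ]
}}

```text
time: 10.95
eef_pos: [0.511, 0.226, 0.1082]
tcp_rot: [0.987, 0.158, 0.0, 0.0]
contact_force: [0.5, -0.6, -0.9]
opening: 0.299
finger_force: 4.7
```

```bash
python3 -c "
from h import *
sidechk(210,290,100,210,'g5')"
```

```text
[0.5121 0.2263 0.1101] 4.67682458460331 0.3030239590726612 [0.041 0.044 0.021]
```

View pics/g5.png

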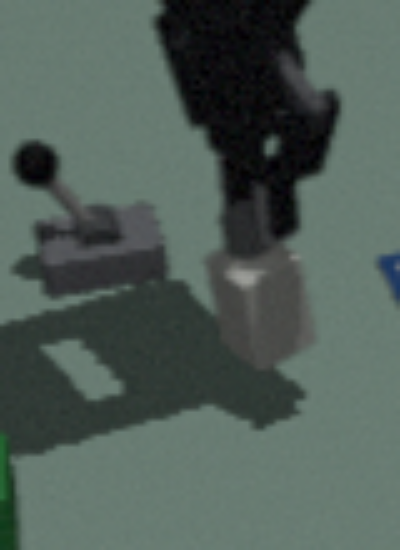

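It hangs nearly vertical. I'll tighten, carry to the left lane at about (0.65, 0.24) and turn square to the lane.

Request:
{"fn": "move_arm", "kwargs": {
  "plan": [
    {"x":0,"y":0,"z":0,"yaw":0,"fingers":0.74},
    {"x":0,"y":0,"z":0,"yaw":0,"fingers":0.74},
    {"x":0.03,"y":0.006,"z":0,"yaw":0.1,"fingers":0.74},
    {"x":0.06,"y":0.014,"z":0,"yaw":0.2,"fingers":0.74},
    {"x":0.09,"y":0.02,"z":0,"yaw":0.3,"fingers":0.74}
  ],
  "force": 30
}}

```text
time: 11.5
eef_pos: [0.6031, 0.2349, 0.1063]
tcp_rot: [1.0, 0.006, -0.001, 0.0]
contact_force: [1.1, -0.1, 0.2]
opening: 0.282
finger_force: 29.5
```

Request:
{"fn": "move_arm", "kwargs": {
  "plan": [
    {"x":0.025,"y":0,"z":0,"yaw":0.018,"fingers":0.74},
    {"x":0.049,"y":-0.004,"z":0,"yaw":0.018,"fingers":0.74},
    {"x":0.049,"y":-0.004,"z":0,"yaw":0.018,"fingers":0.74},
    {"x":0.049,"y":-0.004,"z":0.01,"yaw":0.018,"fingers":0.74},
    {"x":0.049,"y":-0.004,"z":0.01,"yaw":0.018,"fingers":0.74}
  ]
}}

```text
time: 12.0
eef_pos: [0.6491, 0.2394, 0.0941]
tcp_rot: [1.0, -0.0, -0.003, 0.001]
contact_force: [-0.6, -1.3, -1.9]
opening: 0.28
finger_force: 29.6
```

Run:
```python
from h import *
np.set_printoptions(precision=4,suppress=True)
s=ctrl.get_state();print(s["eef_pos"],s["finger_force"],s["opening"],R.from_quat(s["tcp_rot"]).as_matrix()[0])
im,K,T=snap("side","s6");im2,_,_=snap("scene","sc6");
a=cv2.resize(im[60:240,240:440,::-1],(400,360));b=cv2.resize(im2[150:330,220:420,::-1],(400,360))
cv2.imwrite("pics/c6.png",np.hstack([a,b]))
for c,st,r in blobs(white(im)[60:240,240:440],30): print(c+[240,60],st,r)
```

```text
[0.6491 0.2394 0.0941] 29.629941880702972 0.27997489660131175 [ 1.     -0.001  -0.0058]
[409.551   66.1633] [157   2  29  10  98] ((171.21153259277344, 6.557692050933838), (5.88348388671875, 28.044607162475586), 78.69007110595703)
[381.1818  70.9455] [135   9  13   5  55] ((141.0, 11.0), (4.0, 12.0), 90.0)
[391.1429  79.5873] [145  17  14   6  63] ((151.5, 19.5), (5.0, 13.0), 90.0)
[402.029  89.087] [155  26  15   7  69] ((161.98077392578125, 29.096155166625977), (14.120361328125, 5.687368392944336), 11.309932708740234)
[435.9706 113.2157] [192  44   8  20 102] ((195.5, 53.5), (7.0, 19.0), 0.0)
[317.7955 183.0118] [ 58  95  35  60 851] ((81.68324279785156, 125.4605484008789), (56.55324935913086, 27.027193069458008), 62.59242630004883)
[336.6364 191.0545] [ 89 128  16   7  55] ((96.70271301269531, 131.21621704101562), (4.93196964263916, 14.79590892791748), 80.53767395019531)
[346.9286 205.8571] [101 139  11  12  42] ((107.26712036132812, 146.2123260498047), (8.276058197021484, 12.083045959472656), 24.443954467773438)
[355.6792 225.8396] [106 159  21  11 106] ((115.58222198486328, 164.63255310058594), (8.515480995178223, 19.69567108154297), 79.99201965332031)
[335.7583 231.475 ] [ 89 164  13  16 120] ((95.0, 171.5), (15.0, 12.0), 90.0)
[275.2449 238.5102] [ 23 178  25   2  49] ((35.0, 178.5), (1.0, 24.0), 90.0)
```

View pics/c6.png

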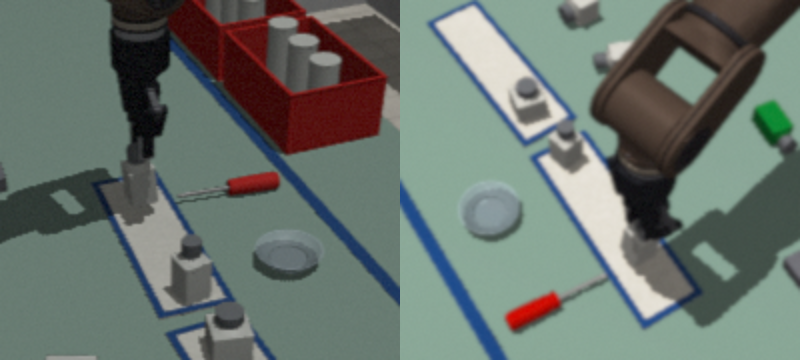

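The bottle hangs upright over the far part of the left lane: side crop (138,175), scene crop (640,240). Lowering to contact with a light grip.

Request:
{"fn": "move_arm", "kwargs": {
  "plan": [
    {"x":0,"y":0,"z":0.008,"yaw":0,"fingers":0.74},
    {"x":0,"y":0,"z":0.016,"yaw":0,"fingers":0.74},
    {"x":0,"y":0,"z":0.016,"yaw":0,"fingers":0.704},
    {"x":0,"y":0,"z":0.016,"yaw":0,"fingers":0.704}
  ]
}}

```text
time: 12.5
eef_pos: [0.6512, 0.2398, 0.0807]
tcp_rot: [1.0, -0.001, -0.001, 0.0]
contact_force: [0.7, 0.9, -1.5]
opening: 0.298
finger_force: 8.1
```

Request:
{"fn": "move_arm", "kwargs": {
  "plan": [
    {"x":0,"y":0,"z":0.004,"yaw":0,"fingers":0.704},
    {"x":0,"y":0,"z":0.004,"yaw":0,"fingers":0.704}
  ]
}}

```text
time: 12.7
eef_pos: [0.6515, 0.2398, 0.0769]
tcp_rot: [1.0, -0.001, -0.0, 0.0]
contact_force: [-0.4, 0.7, -1.9]
opening: 0.299
finger_force: 8.1
```

Request:
{"fn": "move_arm", "kwargs": {
  "plan": [
    {"x":0,"y":0,"z":0.004,"yaw":0,"fingers":0.704},
    {"x":0,"y":0,"z":0.004,"yaw":0,"fingers":0.704}
  ]
}}

```text
time: 12.9
eef_pos: [0.654, 0.2399, 0.076]
tcp_rot: [1.0, -0.001, 0.003, -0.0]
contact_force: [0.8, -1.2, 4.2]
opening: 0.293
finger_force: 8.5
```

Request:
{"fn": "move_arm", "kwargs": {
  "plan": [
    {"x":0,"y":0,"z":0.004,"yaw":0,"fingers":0.704},
    {"x":0,"y":0,"z":0.004,"yaw":0,"fingers":0.704}
  ]
}}

```text
time: 13.1
eef_pos: [0.6559, 0.2399, 0.0742]
tcp_rot: [1.0, -0.001, 0.005, -0.0]
contact_force: [2.2, -1.7, 8.6]
opening: 0.298
finger_force: 9.6
```

Request:
{"fn": "move_arm", "kwargs": {
  "plan": [
    {"x":0,"y":0,"z":-0.003,"yaw":0,"fingers":0.7},
    {"x":0,"y":0,"z":-0.003,"yaw":0,"fingers":0.697},
    {"x":0,"y":0,"z":-0.003,"yaw":0,"fingers":0.69},
    {"x":0,"y":0,"z":-0.003,"yaw":0,"fingers":0.6},
    {"x":0,"y":0,"z":-0.003,"yaw":0,"fingers":0.5}
  ],
  "force": 20
}}

```text
time: 13.6
eef_pos: [0.6509, 0.2399, 0.0713]
tcp_rot: [1.0, -0.001, -0.001, 0.0]
contact_force: [0.4, -0.7, -0.3]
opening: 0.496
finger_force: 0.0
```

Request:
{"fn": "move_arm", "kwargs": {
  "plan": [
    {"x":0,"y":0,"z":0,"yaw":0,"fingers":0.4},
    {"x":0,"y":0,"z":-0.03,"yaw":0,"fingers":0.4},
    {"x":0,"y":0,"z":-0.07,"yaw":0,"fingers":0.3},
    {"x":0,"y":0,"z":-0.11,"yaw":0,"fingers":0.2},
    {"x":0,"y":0,"z":-0.14,"yaw":0,"fingers":0}
  ]
}}

```text
time: 14.1
eef_pos: [0.6523, 0.2401, 0.2153]
tcp_rot: [1.0, -0.001, 0.001, -0.0]
contact_force: [0.2, 1.0, -0.2]
opening: 0.943
finger_force: 0.0
```

Request:
{"fn": "move_arm", "kwargs": {
  "plan": [
    {"x":-0.02,"y":0.04,"z":0,"yaw":0,"fingers":0},
    {"x":-0.045,"y":0.08,"z":0,"yaw":0,"fingers":0},
    {"x":-0.07,"y":0.12,"z":0,"yaw":0,"fingers":0},
    {"x":-0.095,"y":0.16,"z":0,"yaw":0,"fingers":0},
    {"x":-0.12,"y":0.2,"z":0,"yaw":0,"fingers":0}
  ]
}}

```text
time: 14.6
eef_pos: [0.5301, 0.0388, 0.2122]
tcp_rot: [1.0, -0.0, 0.0, 0.0]
contact_force: [0.5, -1.5, 0.5]
opening: 1.003
finger_force: 0.0
```

Request:
{"fn": "move_arm", "kwargs": {
  "plan": [
    {"x":-0.03,"y":0.035,"z":0,"yaw":0,"fingers":0},
    {"x":-0.06,"y":0.07,"z":0,"yaw":0,"fingers":0},
    {"x":-0.092,"y":0.115,"z":0,"yaw":0,"fingers":0},
    {"x":-0.092,"y":0.115,"z":0.015,"yaw":0,"fingers":0},
    {"x":-0.092,"y":0.115,"z":0.015,"yaw":0,"fingers":0}
  ]
}}

```text
time: 15.1
eef_pos: [0.4374, -0.0756, 0.1957]
tcp_rot: [1.0, -0.002, -0.001, -0.001]
contact_force: [-0.9, -0.4, -0.2]
opening: 1.0
finger_force: 0.0
```

Run:
```python
from h import *
np.set_printoptions(precision=4,suppress=True)
im,K,T=snap("wrist","w7");np.savez("w7.npz",K=K,T=T)
im2,_,_=snap("side","s7")
a=cv2.resize(im2[110:250,230:430,::-1],(400,280));b=im[:,:,::-1]
c=np.zeros((400,800,3),np.uint8);c[:,:500]=b[:,140:];c[:280,500:]=cv2.resize(im2[110:250,240:390,::-1],(300,280));cv2.imwrite("pics/c7.png",c)
print(ctrl.get_state()["eef_pos"])
```

```text
[ 0.4393 -0.0747  0.1973]
```

View pics/c7.png

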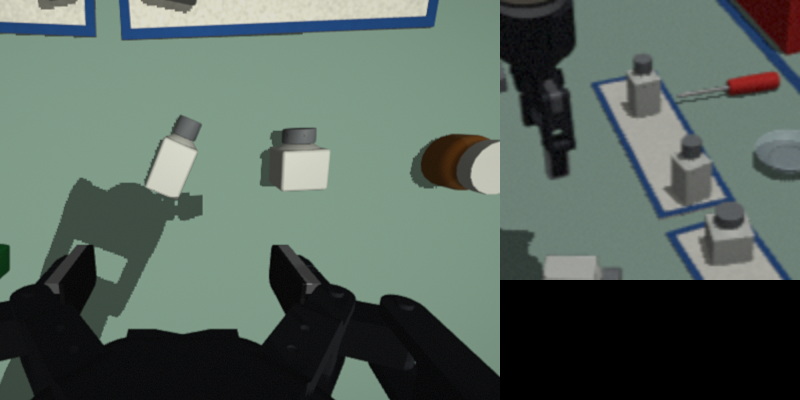

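Bottle A stands in the lane (right inset (643,85)). Bottle B: base end at (306,192), cap end at (328,117). Squat S: base end about (446,190), cap end about (438,128).

```bash
cat > ms.py <<'E'
from h import *
np.set_printoptions(precision=4,suppress=True)
def measure(im,K,T,x0,x1,y0,y1,zt,zc):
    f=im.astype(int);g=np.zeros(f.shape[:2],bool);g[y0:y1,x0:x1]=1
    w=(f.min(2)>165)&(f.max(2)-f.min(2)<45)&g
    n=(f.max(2)-f.min(2)<22)&(f.max(2)<150)&(f.max(2)>45)&g
    for nm,m,z in(("body",w,zt),("cap",n,zc)):
        for c,st,r in blobs(m,80):
            print(nm,c,st,r[1],r[2]);print([q.round(0) for q in cv2.boxPoints(r)],[plane(K,T,q,z)[:2] for q in cv2.boxPoints(r)])
E
python3 - <<'E'
from ms import *
d=np.load("w7.npz");im=cv2.imread("pics/w7.png")[:,:,::-1]
measure(im,d["K"],d["T"],280,345,105,205,.038,.025)
measure(im,d["K"],d["T"],400,480,118,205,.048,.03)
rep(d["K"],d["T"],(306,192),(328,117),.038,.025)
rep(d["K"],d["T"],(446,190),(438,128),.048,.03)
E
```

```text
body [311.0477 167.9948] [ 287  139   50   58 1741] (34.16794204711914, 52.366085052490234) 21.801406860351562
[array([286., 186.], dtype=float32), array([305., 138.], dtype=float32), array([337., 150.], dtype=float32), array([317., 199.], dtype=float32)] [array([ 0.4369, -0.0367]), array([ 0.4871, -0.0583]), array([ 0.4742, -0.0904]), array([ 0.4228, -0.0701])]
cap [313.135  165.7562] [ 280  115   63   90 1526] (89.0, 62.0) 90.0
[array([280., 115.], dtype=float32), array([342., 115.], dtype=float32), array([342., 204.], dtype=float32), array([280., 204.], dtype=float32)] [array([ 0.5093, -0.0321]), array([ 0.509 , -0.0961]), array([ 0.4132, -0.0974]), array([ 0.4135, -0.0279])]
body [445.64   169.5941] [ 423  150   47   40 1700] (39.0, 46.0) 90.0
[array([423., 150.], dtype=float32), array([469., 150.], dtype=float32), array([469., 189.], dtype=float32), array([423., 189.], dtype=float32)] [array([ 0.4752, -0.175 ]), array([ 0.475 , -0.2204]), array([ 0.4354, -0.2256]), array([ 0.4356, -0.1785])]
cap [424.6606 152.3699] [ 400  127   68   65 1806] (49.90055847167969, 79.19071960449219) 45.658546447753906
[array([380., 163.], dtype=float32), array([436., 108.], dtype=float32), array([471., 144.], dtype=float32), array([415., 199.], dtype=float32)] [array([ 0.4594, -0.1366]), array([ 0.5152, -0.1911]), array([ 0.4795, -0.231 ]), array([ 0.4199, -0.1768])]
base [ 0.4305 -0.0581  0.038 ] capend [ 0.5071 -0.0816  0.025 ] len 0.08011677048307822 capend in tool [ 0.0678  0.0068 -0.    ] axis in tool yaw 0.2973138314439922 axis_t [ 0.9561  0.293  -0.0005]
base [ 0.4344 -0.2021  0.048 ] capend [ 0.4956 -0.1946  0.03  ] len 0.06167484932569464 capend in tool [ 0.0566  0.1198 -0.0001] axis in tool yaw -0.12356697331816191 axis_t [ 0.9924 -0.1233 -0.0003]
```

Request:
{"fn": "move_arm", "kwargs": {
  "plan": [
    {"x":0.035,"y":0.005,"z":0.03,"yaw":0.14,"fingers":0.3},
    {"x":0.069,"y":0.0095,"z":0.06,"yaw":0.28,"fingers":0.3},
    {"x":0.069,"y":0.0095,"z":0.1,"yaw":0.35,"fingers":0.3},
    {"x":0.069,"y":0.0095,"z":0.135,"yaw":0.35,"fingers":0.3},
    {"x":0.069,"y":0.0095,"z":0.135,"yaw":0.35,"fingers":0.3}
  ]
}}

```text
time: 15.7
eef_pos: [0.5051, -0.0819, 0.0572]
tcp_rot: [0.985, -0.174, -0.006, -0.001]
contact_force: [-0.4, -0.0, -0.2]
opening: 0.696
finger_force: 0.0
```

Request:
{"fn": "move_arm", "kwargs": {
  "plan": [
    {"x":0,"y":0,"z":0.03,"yaw":0,"fingers":0.3},
    {"x":0,"y":0,"z":0.054,"yaw":0,"fingers":0.3},
    {"x":0,"y":0,"z":0.054,"yaw":0,"fingers":0.3},
    {"x":0,"y":0,"z":0.054,"yaw":0,"fingers":0.6},
    {"x":0,"y":0,"z":0.054,"yaw":0,"fingers":0.703}
  ]
}}

```text
time: 16.2
eef_pos: [0.5103, -0.0849, 0.0108]
tcp_rot: [0.985, -0.174, 0.002, 0.0]
contact_force: [0.2, -0.3, 0.3]
opening: 0.368
finger_force: 0.0
```

Request:
{"fn": "move_arm", "kwargs": {
  "plan": [
    {"x":0,"y":0,"z":0,"yaw":0,"fingers":0.703},
    {"x":0,"y":0,"z":0,"yaw":0,"fingers":0.703},
    {"x":0,"y":0,"z":0,"yaw":0,"fingers":0.703}
  ]
}}

```text
time: 16.5
eef_pos: [0.5102, -0.0852, 0.0101]
tcp_rot: [0.985, -0.175, 0.002, 0.0]
contact_force: [1.8, -0.5, 3.3]
opening: 0.298
finger_force: 3.4
```

Run:
```python
from ms import *
im,K,T=snap("wrist","w8")
f=im.astype(int);s=ctrl.get_state();print(s["eef_pos"],s["opening"],s["finger_force"])
for c,st,r in blobs((f.min(2)>100)&(f.max(2)-f.min(2)<35)&(np.indices(f.shape[:2])[0]>220),100): print(c,st)
```

```text
[ 0.5099 -0.0851  0.0098] 0.2938797954660715 3.443797007203102
[164.4581 273.3962] [    0   221   500   179 30784]
[603.7638 301.6938] [  539   221   101   179 10709]
[521.1064 320.3333] [509 312  28  21 141]
[452.8889 329.1162] [444 318  19  24 198]
[428.6905 361.2857] [415 346  36  35 168]
```

Request:
{"fn": "move_arm", "kwargs": {
  "plan": [
    {"x":0,"y":0,"z":-0.01,"yaw":0,"fingers":0.704},
    {"x":0,"y":0,"z":-0.02,"yaw":0,"fingers":0.704},
    {"x":0,"y":0,"z":-0.03,"yaw":0,"fingers":0.704},
    {"x":0,"y":0,"z":-0.04,"yaw":0,"fingers":0.704},
    {"x":0,"y":0,"z":-0.05,"yaw":0,"fingers":0.704}
  ]
}}

```text
time: 17.05
eef_pos: [0.5081, -0.0845, 0.0592]
tcp_rot: [0.985, -0.175, -0.0, -0.0]
contact_force: [0.2, -1.3, -0.1]
opening: 0.297
finger_force: 3.9
```

Request:
{"fn": "move_arm", "kwargs": {
  "plan": [
    {"x":0,"y":0,"z":-0.01,"yaw":0,"fingers":0.704},
    {"x":0,"y":0,"z":-0.02,"yaw":0,"fingers":0.704},
    {"x":0,"y":0,"z":-0.03,"yaw":0,"fingers":0.704},
    {"x":0,"y":0,"z":-0.045,"yaw":0,"fingers":0.704},
    {"x":0,"y":0,"z":-0.055,"yaw":0,"fingers":0.704}
  ]
}}

```text
time: 17.55
eef_pos: [0.5086, -0.0847, 0.1147]
tcp_rot: [0.985, -0.175, 0.001, 0.0]
contact_force: [-0.8, -0.4, -1.1]
opening: 0.293
finger_force: 1.9
```

Run:
```python
from ms import *
s=ctrl.get_state();print(s["eef_pos"],s["opening"],s["finger_force"])
im,K,T=snap("side","s9");f=im.astype(int)
# where should axis points lie, if hanging upright, vs bright body pixels
e=s["eef_pos"];Ti=np.linalg.inv(T)
def px(p):
    q=Ti[:3,:3]@p+Ti[:3,3];return K[0,2]+K[0,0]*q[0]/-q[2],K[1,2]-K[1,1]*q[1]/-q[2]
for h in(.013,-.01,-.04,-.066): print(h,px(e+[-.006,0,h]))
m=(f.max(2)-f.min(2)<25)&(f.min(2)>75);
for c,st,r in blobs(m[200:290,230:330],60): print(c+[230,200],st,r[1],r[2])
```

```text
[ 0.5086 -0.0847  0.1147] 0.293186979371861 1.8877240642905235
0.013 (np.float64(297.5116148077294), np.float64(212.12152654219884))
-0.01 (np.float64(297.9759064100459), np.float64(220.5126726500437))
-0.04 (np.float64(298.5620848446279), np.float64(231.1066805220462))
-0.066 (np.float64(299.05316023981686), np.float64(239.98189034802328))
[282.9163 249.1985] [   0    0  100   90 6091] (89.0, 99.0) 90.0
[322.2387 206.6258] [ 84   0  16  16 155] (17.392528533935547, 11.700428009033203) 71.56504821777344
[250.8148 239.1037] [ 12  29  17  21 270] (13.809514999389648, 21.86506462097168) 9.462321281433105
```

Run:
```python
from ms import *
for n,(x0,x1,y0,y1) in (("s9",(230,330,190,310)),("s7",(230,330,190,310))):
    f=cv2.imread(f"pics/{n}.png")[:,:,::-1].astype(int)
    m=(f[:,:,0]>=f[:,:,1]-5)&(f.min(2)>70)
    for c,st,r in blobs(m[y0:y1,x0:x1],40): print(n,c+[x0,y0],st[:5]+[x0,y0,0,0,0],r[1],r[2])
```

```text
s9 [321.414  200.0175] [309 190  21  25 343] (24.0, 20.0) 90.0
s9 [291.918 234.548] [283 218  19  30 427] (17.241785049438477, 28.926301956176758) 4.085616588592529
s9 [297.1229 290.0815] [281 274  35  36 773] (32.27995300292969, 31.572057723999023) 70.70995330810547
s7 [320.8286 200.0952] [309 190  21  25 315] (24.0, 20.0) 90.0
s7 [277.4211 248.712 ] [261 238  39  23 691] (22.0, 38.0) 90.0
s7 [297.2211 289.9605] [281 274  35  36 760] (32.13750076293945, 30.788076400756836) 73.49563598632812
```

B hangs nearly vertical (blob 19x30 px, 4° tilt). I'll tighten and carry it, first +y clear of the standing bottle, then +x.

Request:
{"fn": "move_arm", "kwargs": {
  "plan": [
    {"x":0,"y":0,"z":0,"yaw":0,"fingers":0.74},
    {"x":0,"y":0,"z":0,"yaw":0,"fingers":0.74},
    {"x":0,"y":0,"z":0,"yaw":0,"fingers":0.74}
  ],
  "force": 30
}}

```text
time: 17.9
eef_pos: [0.5076, -0.0843, 0.1124]
tcp_rot: [0.985, -0.175, -0.001, -0.0]
contact_force: [0.2, 0.9, -1.0]
opening: 0.266
finger_force: 23.2
```

Request:
{"fn": "move_arm", "kwargs": {
  "plan": [
    {"x":-0.014,"y":-0.037,"z":0,"yaw":-0.07,"fingers":0.74},
    {"x":-0.028,"y":-0.075,"z":0,"yaw":-0.14,"fingers":0.74},
    {"x":-0.043,"y":-0.117,"z":0,"yaw":-0.21,"fingers":0.74},
    {"x":-0.06,"y":-0.163,"z":0,"yaw":-0.28,"fingers":0.74},
    {"x":-0.07,"y":-0.19,"z":0,"yaw":-0.35,"fingers":0.74}
  ]
}}

```text
time: 18.4
eef_pos: [0.507, 0.1207, 0.1126]
tcp_rot: [1.0, 0.002, -0.001, -0.0]
contact_force: [-0.5, 0.1, -1.2]
opening: 0.268
finger_force: 23.2
```

Request:
{"fn": "move_arm", "kwargs": {
  "plan": [
    {"x":0,"y":-0.02,"z":0,"yaw":0,"fingers":0.74},
    {"x":0.01,"y":-0.034,"z":0,"yaw":0,"fingers":0.74},
    {"x":0.05,"y":-0.034,"z":0,"yaw":0,"fingers":0.74},
    {"x":0.09,"y":-0.034,"z":0,"yaw":0,"fingers":0.74},
    {"x":0.13,"y":-0.034,"z":0,"yaw":0,"fingers":0.74}
  ]
}}

```text
time: 18.9
eef_pos: [0.6388, 0.1522, 0.1122]
tcp_rot: [1.0, -0.0, -0.001, 0.0]
contact_force: [-0.3, 0.8, -0.8]
opening: 0.264
finger_force: 23.3
```

Request:
{"fn": "move_arm", "kwargs": {
  "plan": [
    {"x":0.015,"y":0,"z":0,"yaw":0,"fingers":0.74},
    {"x":0.015,"y":0,"z":0,"yaw":0,"fingers":0.74},
    {"x":0.015,"y":0,"z":0,"yaw":0,"fingers":0.74}
  ]
}}

```text
time: 19.2
eef_pos: [0.6519, 0.1517, 0.1119]
tcp_rot: [1.0, -0.001, -0.002, 0.0]
contact_force: [-0.3, 0.6, -0.6]
opening: 0.264
finger_force: 23.4
```

Run:
```python
from ms import *
s=ctrl.get_state();print(s["eef_pos"],s["tcp_rot"],s["opening"],s["finger_force"])
im,K,T=snap("side","s10");f=im.astype(int)
e=s["eef_pos"];Ti=np.linalg.inv(T)
def px(p):
    q=Ti[:3,:3]@p+Ti[:3,3];return K[0,2]+K[0,0]*q[0]/-q[2],K[1,2]-K[1,1]*q[1]/-q[2]
for h in(.013,-.04,-.066): print(h,px(e+[-.01,0,h]))
im2,_,_=snap("scene","sc10")
cv2.imwrite("pics/c10.png",np.hstack([cv2.resize(im[110:250,240:390,::-1],(400,373)),cv2.resize(im2[170:310,260:410,::-1],(400,373))]))
```

```text
[0.6519 0.1517 0.1119] [ 1.     -0.0007 -0.0015  0.0001] 0.26446308720039036 23.355297446250916
0.013 (np.float64(320.0480314419235), np.float64(143.60646592828581))
-0.04 (np.float64(320.32067858904145), np.float64(161.22420396996569))
-0.066 (np.float64(320.44918154225655), np.float64(169.52772517404264))
```

View pics/c10.png

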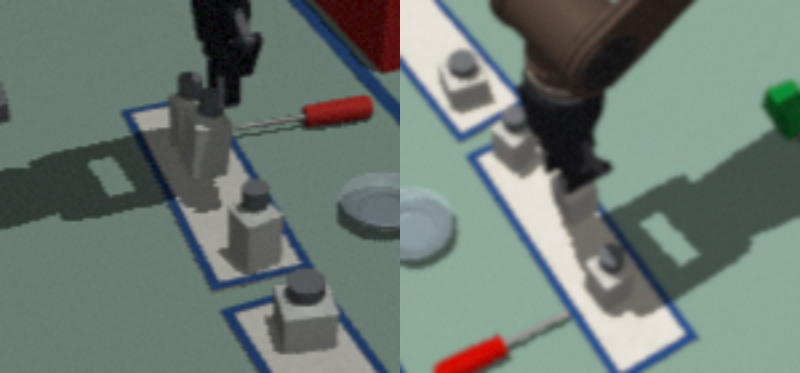

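B hangs upright over the lane between the two standing talls: side crop (209,140), scene crop (577,205). Lowering until contact.

Request:
{"fn": "move_arm", "kwargs": {
  "plan": [
    {"x":0,"y":0,"z":0.006,"yaw":0,"fingers":0.74},
    {"x":0,"y":0,"z":0.01,"yaw":0,"fingers":0.74},
    {"x":0,"y":0,"z":0.01,"yaw":0,"fingers":0.74}
  ],
  "force": 20
}}

```text
time: 19.6
eef_pos: [0.6517, 0.1518, 0.1021]
tcp_rot: [1.0, -0.001, -0.001, 0.0]
contact_force: [-0.6, 0.2, 0.5]
opening: 0.261
finger_force: 23.4
```

Request:
{"fn": "move_arm", "kwargs": {
  "plan": [
    {"x":0,"y":0,"z":0.006,"yaw":0,"fingers":0.74},
    {"x":0,"y":0,"z":0.006,"yaw":0,"fingers":0.74}
  ]
}}

```text
time: 19.8
eef_pos: [0.6523, 0.1518, 0.0963]
tcp_rot: [1.0, -0.001, -0.001, 0.0]
contact_force: [-0.5, -0.3, -0.6]
opening: 0.267
finger_force: 23.4
```

Request:
{"fn": "move_arm", "kwargs": {
  "plan": [
    {"x":0,"y":0,"z":0.006,"yaw":0,"fingers":0.74},
    {"x":0,"y":0,"z":0.006,"yaw":0,"fingers":0.74}
  ]
}}

```text
time: 20.0
eef_pos: [0.6524, 0.1517, 0.0902]
tcp_rot: [1.0, -0.001, -0.001, 0.0]
contact_force: [-0.6, -0.6, -0.9]
opening: 0.266
finger_force: 23.4
```

Request:
{"fn": "move_arm", "kwargs": {
  "plan": [
    {"x":0,"y":0,"z":0.004,"yaw":0,"fingers":0.74},
    {"x":0,"y":0,"z":0.004,"yaw":0,"fingers":0.74}
  ]
}}

```text
time: 20.2
eef_pos: [0.6526, 0.1517, 0.0866]
tcp_rot: [1.0, -0.001, -0.001, 0.0]
contact_force: [-0.6, -0.5, -0.9]
opening: 0.267
finger_force: 23.4
```

Request:
{"fn": "move_arm", "kwargs": {
  "plan": [
    {"x":0,"y":0,"z":0.004,"yaw":0,"fingers":0.74},
    {"x":0,"y":0,"z":0.004,"yaw":0,"fingers":0.74}
  ]
}}

```text
time: 20.4
eef_pos: [0.6526, 0.1518, 0.0827]
tcp_rot: [1.0, -0.001, -0.001, 0.0]
contact_force: [-0.4, -0.0, -1.1]
opening: 0.264
finger_force: 23.4
```

Request:
{"fn": "move_arm", "kwargs": {
  "plan": [
    {"x":0,"y":0,"z":0.003,"yaw":0,"fingers":0.74},
    {"x":0,"y":0,"z":0.003,"yaw":0,"fingers":0.74}
  ]
}}

```text
time: 20.6
eef_pos: [0.6528, 0.1518, 0.0799]
tcp_rot: [1.0, -0.001, -0.0, 0.0]
contact_force: [1.3, 0.4, -0.1]
opening: 0.266
finger_force: 23.5
```

Request:
{"fn": "move_arm", "kwargs": {
  "plan": [
    {"x":0,"y":0,"z":0.003,"yaw":0,"fingers":0.74},
    {"x":0,"y":0,"z":0.003,"yaw":0,"fingers":0.74}
  ]
}}

```text
time: 20.8
eef_pos: [0.6547, 0.1519, 0.0798]
tcp_rot: [1.0, -0.001, 0.002, -0.0]
contact_force: [0.2, -0.3, 4.9]
opening: 0.263
finger_force: 24.1
```

Run:
```python
from ms import *
s=ctrl.get_state();print(s["eef_pos"],s["contact_force"],s["wrist_torque"])
im,K,T=snap("side","s11");f=im.astype(int)
m=(f[:,:,0]>=f[:,:,1]-5)&(f.min(2)>70)&(f.max(2)<175)
for c,st,r in blobs(m[140:215,290:345],40): print(c+[290,140],st[:5]+[290,140,0,0,0],r[1],r[2])
```

```text
[0.6547 0.1519 0.0798] [ 0.1742 -0.2925  4.8949] [-0.0053  0.1052 -0.0261]
[319.7039 181.3766] [ 290  145   55   70 1601] (75.783935546875, 32.28034973144531) 62.87869644165039
```

Request:
{"fn": "move_arm", "kwargs": {
  "plan": [
    {"x":0,"y":0,"z":0,"yaw":0,"fingers":0.715},
    {"x":0,"y":0,"z":0.003,"yaw":0,"fingers":0.712},
    {"x":0,"y":0,"z":0.006,"yaw":0,"fingers":0.712},
    {"x":0,"y":0,"z":0.006,"yaw":0,"fingers":0.712}
  ]
}}

```text
time: 21.25
eef_pos: [0.652, 0.1517, 0.0699]
tcp_rot: [1.0, -0.001, -0.001, 0.0]
contact_force: [0.3, 0.6, -0.1]
opening: 0.289
finger_force: 0.0
```

Request:
{"fn": "move_arm", "kwargs": {
  "plan": [
    {"x":0,"y":0,"z":-0.002,"yaw":0,"fingers":0.705},
    {"x":0,"y":0,"z":-0.002,"yaw":0,"fingers":0.7},
    {"x":0,"y":0,"z":-0.002,"yaw":0,"fingers":0.69},
    {"x":0,"y":0,"z":-0.002,"yaw":0,"fingers":0.6},
    {"x":0,"y":0,"z":-0.002,"yaw":0,"fingers":0.5}
  ]
}}

```text
time: 21.75
eef_pos: [0.653, 0.1518, 0.0733]
tcp_rot: [1.0, -0.001, 0.0, 0.0]
contact_force: [-0.1, 0.9, -0.2]
opening: 0.497
finger_force: 0.0
```

Request:
{"fn": "move_arm", "kwargs": {
  "plan": [
    {"x":0,"y":0,"z":0,"yaw":0,"fingers":0.45},
    {"x":0,"y":0,"z":-0.03,"yaw":0,"fingers":0.4},
    {"x":0,"y":0,"z":-0.07,"yaw":0,"fingers":0.3},
    {"x":0,"y":0,"z":-0.11,"yaw":0,"fingers":0.2},
    {"x":0,"y":0,"z":-0.13,"yaw":0,"fingers":0}
  ]
}}

```text
time: 22.25
eef_pos: [0.6547, 0.152, 0.2084]
tcp_rot: [1.0, -0.001, 0.003, -0.0]
contact_force: [0.5, 0.1, 0.3]
opening: 0.944
finger_force: 0.0
```

Request:
{"fn": "move_arm", "kwargs": {
  "plan": [
    {"x":-0.02,"y":0.04,"z":0,"yaw":0,"fingers":0},
    {"x":-0.04,"y":0.085,"z":0,"yaw":0,"fingers":0},
    {"x":-0.06,"y":0.13,"z":0,"yaw":0,"fingers":0},
    {"x":-0.09,"y":0.165,"z":0,"yaw":0,"fingers":0},
    {"x":-0.12,"y":0.2,"z":0,"yaw":0,"fingers":0}
  ]
}}

```text
time: 22.75
eef_pos: [0.5316, -0.0495, 0.2034]
tcp_rot: [1.0, -0.001, 0.0, 0.0]
contact_force: [-0.2, -0.0, -0.4]
opening: 0.996
finger_force: 0.0
```

Request:
{"fn": "move_arm", "kwargs": {
  "plan": [
    {"x":-0.03,"y":0.037,"z":0,"yaw":0,"fingers":0},
    {"x":-0.055,"y":0.074,"z":0,"yaw":0,"fingers":0},
    {"x":-0.075,"y":0.111,"z":0,"yaw":0,"fingers":0},
    {"x":-0.085,"y":0.145,"z":0,"yaw":0,"fingers":0},
    {"x":-0.085,"y":0.145,"z":0.01,"yaw":0,"fingers":0}
  ]
}}

```text
time: 23.25
eef_pos: [0.4474, -0.1968, 0.1952]
tcp_rot: [1.0, -0.003, 0.002, 0.002]
contact_force: [0.2, 0.3, -0.2]
opening: 0.998
finger_force: 0.0
```

Run:
```python
from ms import *
for i in range(3): ctrl.read_camera("scene")
s=ctrl.get_state();print(s["eef_pos"],s["tcp_rot"])
im,K,T=snap("wrist","w12");np.savez("w12.npz",K=K,T=T)
f=im.astype(int);w=(f.min(2)>165)&(f.max(2)-f.min(2)<45)
for c,st,r in blobs(w[60:260],300):
    r=((r[0][0],r[0][1]+60),r[1],r[2]);print("body",c+[0,60],st,r[1],r[2],[plane(K,T,q,.048)[:2] for q in cv2.boxPoints(r)])
im2,_,_=snap("side","s12");f=im2.astype(int)
m=(f[:,:,0]>=f[:,:,1]-5)&(f.min(2)>70)&(f.max(2)<175)
for c,st,r in blobs(m[130:250,285:380],60): print(c+[285,130],st[:5]+[285,130,0,0,0],r[1],r[2])
k=(f.max(2)<75)&(f.max(2)-f.min(2)<25)
for c,st,r in blobs(k[130:250,285:380],25): print("cap",c+[285,130],st[:5]+[285,130,0,0,0],plane(*[np.array(ctrl.camera_model("side")[a]) for a in("intrinsics","cam_to_world")],c+[285,130],.08))
```

```text
[ 0.447  -0.1922  0.1923] [ 1.     -0.0008 -0.0008 -0.0008]
body [517.8845 179.0902] [ 491   93   55   53 2207] (48.08325958251953, 57.27564239501953) 45.0 [array([ 0.4531, -0.3511]), array([ 0.4931, -0.3846]), array([ 0.4596, -0.4246]), array([ 0.4169, -0.3916])]
body [330.3803 179.8172] [ 307  101   46   39 1641] (38.0, 45.0) 90.0 [array([ 0.4751, -0.177 ]), array([ 0.475 , -0.2213]), array([ 0.4361, -0.2223]), array([ 0.4362, -0.1763])]
[323.6964 182.5561] [ 300  145   52   70 1390] (77.15237426757812, 32.29469299316406) 62.52556610107422
[353.7697 232.7882] [329 211  51  39 812] (46.65113067626953, 34.866390228271484) 60.80251693725586
cap [293.3539 182.5993] [ 285  130   23  110 1687] [0.5452 0.0788 0.08  ]
cap [310.82 143.64] [307 141   9   7  50] [0.6439 0.2286 0.08  ]
cap [315.8367 161.898 ] [312 159   9   7  49] [0.6261 0.1418 0.08  ]
cap [310.1034 175.4138] [307 167   5  17  29] [0.5926 0.0918 0.08  ]
cap [335.0345 185.3448] [330 182  11   7  58] [0.634  0.0315 0.08  ]
cap [372.5441 194.0441] [367 187  13  13  68] [ 0.7022 -0.0319  0.08  ]
cap [353.431  220.8966] [347 218  15   6  58] [ 0.6226 -0.1028  0.08  ]
cap [344.     230.9655] [342 225   4  14  29] [ 0.5909 -0.1253  0.08  ]
```

Run:
```python
from ms import *
M=ctrl.camera_model("side");K,T=np.array(M["intrinsics"]),np.array(M["cam_to_world"])
for n in("side0","s7","s10","s12"):
    f=cv2.imread(f"pics/{n}.png")[:,:,::-1].astype(int)
    k=(f.max(2)<75)&(f.max(2)-f.min(2)<25)
    for c,st,r in blobs(k[130:250,300:365],25):
        c=c+[300,130]; print(n,c,st[2:5],plane(K,T,c,.08 if c[1]<200 else .06)[:2])
# bottle6 + squat details in latest wrist
d=np.load("w12.npz");im=cv2.imread("pics/w12.png")[:,:,::-1].astype(int)
for v in(134,138,142,146,150,154): print(v,"".join("%4d"%im[v,u].mean() for u in range(290,372,4)))
for u in(320,330):print(u,[int(im[v,u].mean()) for v in range(120,206,3)])
```

```text
side0 [335.4016 183.7213] [ 14  13 122] [0.6372 0.0372]
side0 [312.5778 197.4222] [15 28 45] [0.5684 0.0076]
side0 [306.6679 203.9216] [ 17  30 268] [0.5554 0.0137]
side0 [328.7731 199.7227] [  8  23 119] [ 0.6    -0.0142]
side0 [353.4237 198.0678] [11 10 59] [ 0.6549 -0.0294]
side0 [353.4677 220.8548] [15  6 62] [ 0.6326 -0.0818]
side0 [343.9808 231.7115] [ 5 20 52] [ 0.5989 -0.1072]
s7 [310.9808 143.5962] [ 9  8 52] [0.6444 0.2287]
s7 [305.375 158.7  ] [ 4 18 40] [0.6063 0.1655]
s7 [335.0345 185.3448] [11  7 58] [0.634  0.0315]
s7 [328.8987 200.7722] [ 7 20 79] [0.608  0.0055]
s7 [353.3443 220.9016] [15  6 61] [ 0.6323 -0.0818]
s7 [344.1136 231.3864] [ 5 20 44] [ 0.5995 -0.1064]
s10 [317.7746 146.3038] [ 34  46 599] [0.6565 0.2092]
s10 [356.64 157.  ] [15  5 25] [0.7313 0.1237]
s10 [335.0769 185.4154] [11  8 65] [0.634  0.0312]
s10 [329.1579 200.8   ] [ 7 20 95] [0.6085 0.0052]
s10 [353.381 221.   ] [15  7 63] [ 0.6322 -0.0821]
s10 [343.9804 231.3137] [ 6 20 51] [ 0.5994 -0.106 ]
s12 [302.1667 155.716 ] [  8  37 162] [0.6032 0.1817]
s12 [310.82 143.64] [ 9  7 50] [0.6439 0.2286]
s1
[... 432 characters left out ...]
110  77  61  54  54  60  83 141 141 141 140 141 140 140
142  140 140 139 141 141  68  52  80  97 109 113 109 100  84 141 141 140 140 141 140 140
146  140 140 140 141 142  68  50  81  97 108 113 107  98  82 141 140 141 140 141 141 140
150  141 141 141 141 140  73  55  83  98 108 113 107  98  80 142 140 140 140 140 140 139
154  141 140 142 141 141 108  67  81  87  93  93  87 109 111 123 141 140 141 140 140 140
320 [140, 140, 140, 140, 141, 140, 96, 88, 88, 90, 90, 91, 117, 132, 174, 205, 207, 206, 205, 204, 204, 204, 204, 203, 201, 201, 200, 75, 68]
330 [140, 141, 140, 140, 140, 141, 54, 112, 113, 112, 113, 108, 131, 144, 186, 208, 207, 207, 207, 206, 206, 204, 203, 203, 202, 202, 190, 68, 69]
```

Run:
```python
from ms import *
d=np.load("w12.npz")
rep(d["K"],d["T"],(330,199),(330,137),.048,.028)
```

```text
base [ 0.4362 -0.1998  0.048 ] capend [ 0.497 -0.2    0.028] len 0.06082187001614044 capend in tool [ 0.0492  0.0082 -0.    ] axis in tool yaw 0.00377110374905381 axis_t [ 1.      0.0038 -0.0004]
```

Request:
{"fn": "move_arm", "kwargs": {
  "plan": [
    {"x":0.025,"y":0.004,"z":0.03,"yaw":0,"fingers":0.15},
    {"x":0.05,"y":0.008,"z":0.06,"yaw":0,"fingers":0.15},
    {"x":0.05,"y":0.008,"z":0.1,"yaw":0,"fingers":0.15},
    {"x":0.05,"y":0.008,"z":0.13,"yaw":0,"fingers":0.15},
    {"x":0.05,"y":0.008,"z":0.13,"yaw":0,"fingers":0.15}
  ]
}}

```text
time: 24.0
eef_pos: [0.4948, -0.1976, 0.0585]
tcp_rot: [1.0, 0.001, -0.004, -0.003]
contact_force: [-0.9, 0.0, 0.4]
opening: 0.849
finger_force: 0.0
```

Request:
{"fn": "move_arm", "kwargs": {
  "plan": [
    {"x":0,"y":0,"z":0.03,"yaw":0,"fingers":0.15},
    {"x":0,"y":0,"z":0.052,"yaw":0,"fingers":0.15},
    {"x":0,"y":0,"z":0.052,"yaw":0,"fingers":0.15},
    {"x":0,"y":0,"z":0.052,"yaw":0,"fingers":0.5},
    {"x":0,"y":0,"z":0.052,"yaw":0,"fingers":0.608}
  ]
}}

```text
time: 24.5
eef_pos: [0.4993, -0.2017, 0.0138]
tcp_rot: [1.0, -0.0, 0.002, 0.001]
contact_force: [0.4, -0.4, -0.4]
opening: 0.521
finger_force: 0.0
```

Request:
{"fn": "move_arm", "kwargs": {
  "plan": [
    {"x":0,"y":0,"z":0,"yaw":0,"fingers":0.608},
    {"x":0,"y":0,"z":0,"yaw":0,"fingers":0.608},
    {"x":0,"y":0,"z":0,"yaw":0,"fingers":0.608}
  ]
}}

```text
time: 24.8
eef_pos: [0.4993, -0.2017, 0.0131]
tcp_rot: [1.0, -0.001, 0.002, 0.001]
contact_force: [2.9, 0.4, 4.2]
opening: 0.396
finger_force: 3.4
```

Request:
{"fn": "move_arm", "kwargs": {
  "plan": [
    {"x":0,"y":0,"z":-0.01,"yaw":0,"fingers":0.609},
    {"x":0,"y":0,"z":-0.02,"yaw":0,"fingers":0.609},
    {"x":0,"y":0,"z":-0.03,"yaw":0,"fingers":0.609},
    {"x":0,"y":0,"z":-0.04,"yaw":0,"fingers":0.609},
    {"x":0,"y":0,"z":-0.05,"yaw":0,"fingers":0.609}
  ]
}}

```text
time: 25.3
eef_pos: [0.4974, -0.201, 0.0621]
tcp_rot: [1.0, -0.001, -0.0, 0.0]
contact_force: [1.4, -0.1, 0.2]
opening: 0.394
finger_force: 4.4
```

Request:
{"fn": "move_arm", "kwargs": {
  "plan": [
    {"x":0,"y":0,"z":-0.01,"yaw":0,"fingers":0.609},
    {"x":0,"y":0,"z":-0.02,"yaw":0,"fingers":0.609},
    {"x":0,"y":0,"z":-0.03,"yaw":0,"fingers":0.609},
    {"x":0,"y":0,"z":-0.03,"yaw":0,"fingers":0.609},
    {"x":0,"y":0,"z":-0.03,"yaw":0,"fingers":0.609}
  ]
}}

```text
time: 25.8
eef_pos: [0.4976, -0.2011, 0.0916]
tcp_rot: [1.0, -0.001, 0.0, 0.0]
contact_force: [0.4, 0.5, -1.1]
opening: 0.388
finger_force: 4.4
```

Run:
```python
from ms import *
s=ctrl.get_state();print(s["eef_pos"],s["opening"],s["finger_force"])
im,K,T=snap("side","s13");f=im.astype(int);e=s["eef_pos"];Ti=np.linalg.inv(T)
def px(p):
    q=Ti[:3,:3]@p+Ti[:3,3];return round(K[0,2]+K[0,0]*q[0]/-q[2],1),round(K[1,2]-K[1,1]*q[1]/-q[2],1)
for h in(.013,-.002,-.044): print(h,px(e+[-.006,0,h]))
m=(f[:,:,0]>=f[:,:,1]-5)&(f.min(2)>70)
for c,st,r in blobs(m[215:330,250:345],40): print(c+[250,215],st[:5]+[250,215,0,0,0],r[1],r[2],(cv2.boxPoints(r)+[250,215]).round(0).tolist())
```

```text
[ 0.4976 -0.2011  0.0916] 0.3884083117809606 4.3732839077711105
0.013 (np.float64(311.9), np.float64(258.8))
-0.002 (np.float64(312.1), np.float64(264.3))
-0.044 (np.float64(312.6), np.float64(279.0))
[338.918 233.957] [329 217  16  36 256] (35.0, 15.0) 90.0 [[329.0, 217.0], [344.0, 217.0], [344.0, 252.0], [329.0, 252.0]]
[323.6154 239.4103] [320 231   9  17  78] (17.45536231994629, 4.828078746795654) 68.19859313964844 [[318.0, 232.0], [322.0, 230.0], [329.0, 246.0], [324.0, 248.0]]
[310.8701 277.8543] [296 261  30  31 508] (30.802024841308594, 27.649059295654297) 75.96376037597656 [[294.0, 262.0], [320.0, 256.0], [328.0, 286.0], [301.0, 292.0]]
```

Request:
{"fn": "move_arm", "kwargs": {
  "plan": [
    {"x":0,"y":0,"z":0.02,"yaw":0,"fingers":0.607},
    {"x":0,"y":0,"z":0.02,"yaw":0,"fingers":0.607},
    {"x":0,"y":0,"z":0.02,"yaw":0,"fingers":0.6065},
    {"x":0,"y":0,"z":0.02,"yaw":0,"fingers":0.6065},
    {"x":0,"y":0,"z":0.02,"yaw":0,"fingers":0.6065}
  ]
}}

```text
time: 26.35
eef_pos: [0.498, -0.2013, 0.072]
tcp_rot: [1.0, -0.001, 0.0, 0.0]
contact_force: [0.4, 0.1, -1.4]
opening: 0.394
finger_force: 2.8
```

Request:
{"fn": "move_arm", "kwargs": {
  "plan": [
    {"x":0,"y":0,"z":0,"yaw":0,"fingers":0.63},
    {"x":0,"y":0,"z":0,"yaw":0,"fingers":0.63},
    {"x":0,"y":0,"z":0,"yaw":0,"fingers":0.63},
    {"x":0,"y":0,"z":-0.02,"yaw":0,"fingers":0.63},
    {"x":0,"y":0,"z":-0.02,"yaw":0,"fingers":0.63}
  ],
  "force": 30
}}

```text
time: 26.85
eef_pos: [0.4992, -0.202, 0.0937]
tcp_rot: [1.0, -0.001, 0.002, 0.001]
contact_force: [-0.5, 0.1, -1.0]
opening: 0.376
finger_force: 23.6
```

Run:
```python
from ms import *
s=ctrl.get_state();print(s["eef_pos"],s["opening"],s["finger_force"])
im,K,T=snap("side","s14");f=im.astype(int)
m=(f[:,:,0]>=f[:,:,1]-5)&(f.min(2)>70)
for c,st,r in blobs(m[215:330,250:345],40): print(c+[250,215],st[:5]+[250,215,0,0,0],r[1],r[2],(cv2.boxPoints(r)+[250,215]).round(0).tolist())
a=cv2.resize(im[215:305,270:360,::-1],(540,540));cv2.imwrite("pics/c14.png",a)
```

```text
[ 0.4992 -0.202   0.0937] 0.37568340855325316 23.585988879203796
[338.793  234.0273] [328 217  17  36 256] (35.0, 16.0) 90.0 [[328.0, 217.0], [344.0, 217.0], [344.0, 252.0], [328.0, 252.0]]
[324.3766 238.974 ] [320 231  10  16  77] (15.784104347229004, 5.013774394989014) 68.19859313964844 [[319.0, 233.0], [324.0, 231.0], [330.0, 245.0], [325.0, 247.0]]
[311.1932 277.2083] [296 261  31  31 528] (30.90700912475586, 27.619029998779297) 80.53767395019531 [[296.0, 261.0], [323.0, 257.0], [328.0, 287.0], [301.0, 292.0]]
```

Request:
{"fn": "move_arm", "kwargs": {
  "plan": [
    {"x":0.03,"y":0,"z":0,"yaw":0,"fingers":0.63},
    {"x":0.06,"y":-0.004,"z":0,"yaw":0,"fingers":0.63},
    {"x":0.09,"y":-0.008,"z":0,"yaw":0,"fingers":0.63},
    {"x":0.12,"y":-0.01,"z":0,"yaw":0,"fingers":0.63},
    {"x":0.15,"y":-0.01,"z":0,"yaw":0,"fingers":0.63}
  ]
}}

```text
time: 27.4
eef_pos: [0.6482, -0.1906, 0.0899]
tcp_rot: [1.0, -0.0, -0.001, -0.0]
contact_force: [-0.6, -0.2, -0.8]
opening: 0.375
finger_force: 23.6
```

Request:
{"fn": "move_arm", "kwargs": {
  "plan": [
    {"x":0.004,"y":0,"z":0.01,"yaw":0,"fingers":0.63},
    {"x":0.004,"y":0,"z":0.02,"yaw":0,"fingers":0.63},
    {"x":0.004,"y":0,"z":0.025,"yaw":0,"fingers":0.63},
    {"x":0.004,"y":0,"z":0.025,"yaw":0,"fingers":0.63}
  ]
}}

```text
time: 27.8
eef_pos: [0.6491, -0.1906, 0.0637]
tcp_rot: [1.0, -0.001, -0.002, -0.001]
contact_force: [0.1, -0.3, -0.5]
opening: 0.377
finger_force: 23.6
```

Request:
{"fn": "move_arm", "kwargs": {
  "plan": [
    {"x":0,"y":0,"z":0.005,"yaw":0,"fingers":0.63},
    {"x":0,"y":0,"z":0.005,"yaw":0,"fingers":0.63}
  ]
}}

```text
time: 28.0
eef_pos: [0.6508, -0.1912, 0.0609]
tcp_rot: [1.0, -0.001, -0.0, -0.0]
contact_force: [-0.5, -0.5, -0.8]
opening: 0.376
finger_force: 23.6
```

Request:
{"fn": "move_arm", "kwargs": {
  "plan": [
    {"x":0,"y":0,"z":0.004,"yaw":0,"fingers":0.63},
    {"x":0,"y":0,"z":0.004,"yaw":0,"fingers":0.63}
  ]
}}

```text
time: 28.2
eef_pos: [0.6512, -0.1912, 0.0571]
tcp_rot: [1.0, -0.001, -0.0, -0.0]
contact_force: [0.1, -0.2, -1.0]
opening: 0.377
finger_force: 23.6
```

Request:
{"fn": "move_arm", "kwargs": {
  "plan": [
    {"x":0,"y":0,"z":0.003,"yaw":0,"fingers":0.63},
    {"x":0,"y":0,"z":0.003,"yaw":0,"fingers":0.63}
  ]
}}

```text
time: 28.4
eef_pos: [0.6513, -0.1911, 0.0539]
tcp_rot: [1.0, -0.001, -0.0, -0.0]
contact_force: [-0.2, 0.1, -0.9]
opening: 0.375
finger_force: 23.6
```

Request:
{"fn": "move_arm", "kwargs": {
  "plan": [
    {"x":0,"y":0,"z":0.003,"yaw":0,"fingers":0.63},
    {"x":0,"y":0,"z":0.003,"yaw":0,"fingers":0.63}
  ]
}}

```text
time: 28.6
eef_pos: [0.6528, -0.1912, 0.053]
tcp_rot: [1.0, -0.001, 0.001, 0.0]
contact_force: [0.4, 1.7, 4.1]
opening: 0.379
finger_force: 24.0
```

Request:
{"fn": "move_arm", "kwargs": {
  "plan": [
    {"x":0,"y":0,"z":0.002,"yaw":0,"fingers":0.63},
    {"x":0,"y":0,"z":0.002,"yaw":0,"fingers":0.63}
  ]
}}

```text
time: 28.8
eef_pos: [0.653, -0.1911, 0.0528]
tcp_rot: [1.0, -0.001, 0.001, 0.0]
contact_force: [-2.3, 2.9, 10.9]
opening: 0.373
finger_force: 24.6
```

Request:
{"fn": "move_arm", "kwargs": {
  "plan": [
    {"x":0,"y":0,"z":0.002,"yaw":0,"fingers":0.63},
    {"x":0,"y":0,"z":0.002,"yaw":0,"fingers":0.63}
  ]
}}

```text
time: 29.0
eef_pos: [0.6533, -0.1912, 0.0528]
tcp_rot: [1.0, -0.0, 0.001, 0.0]
contact_force: [-5.2, 3.8, 17.5]
opening: 0.374
finger_force: 25.1
```

Request:
{"fn": "move_arm", "kwargs": {
  "plan": [
    {"x":0,"y":0,"z":-0.006,"yaw":0,"fingers":0.615},
    {"x":0,"y":0,"z":-0.006,"yaw":0,"fingers":0.605},
    {"x":0,"y":0,"z":-0.006,"yaw":0,"fingers":0.59},
    {"x":0,"y":0,"z":-0.006,"yaw":0,"fingers":0.5},
    {"x":0,"y":0,"z":-0.006,"yaw":0,"fingers":0.4}
  ],
  "force": 20
}}

```text
time: 29.5
eef_pos: [0.6512, -0.1911, 0.0525]
tcp_rot: [1.0, -0.001, -0.001, -0.0]
contact_force: [0.5, 0.1, -0.5]
opening: 0.601
finger_force: 0.0
```

Request:
{"fn": "move_arm", "kwargs": {
  "plan": [
    {"x":0,"y":0,"z":0,"yaw":0,"fingers":0.35},
    {"x":0,"y":0,"z":-0.04,"yaw":0,"fingers":0.3},
    {"x":0,"y":0,"z":-0.08,"yaw":0,"fingers":0.2},
    {"x":0,"y":0,"z":-0.125,"yaw":0,"fingers":0.1},
    {"x":0,"y":0,"z":-0.17,"yaw":0,"fingers":0}
  ]
}}

```text
time: 30.0
eef_pos: [0.6512, -0.1911, 0.2245]
tcp_rot: [1.0, -0.001, -0.0, -0.0]
contact_force: [0.6, -1.2, -0.2]
opening: 0.999
finger_force: 0.0
```

Request:
{"fn": "move_arm", "kwargs": {
  "plan": [
    {"x":-0.015,"y":-0.04,"z":-0.005,"yaw":0,"fingers":0},
    {"x":-0.03,"y":-0.08,"z":-0.015,"yaw":0,"fingers":0},
    {"x":-0.045,"y":-0.12,"z":-0.025,"yaw":0,"fingers":0},
    {"x":-0.06,"y":-0.16,"z":-0.03,"yaw":0,"fingers":0},
    {"x":-0.075,"y":-0.19,"z":-0.035,"yaw":0,"fingers":0}
  ]
}}

```text
time: 30.5
eef_pos: [0.576, 0.0009, 0.2588]
tcp_rot: [1.0, -0.0, 0.0, -0.0]
contact_force: [0.8, -0.0, -0.4]
opening: 1.002
finger_force: 0.0
```

Run:
```python
from ms import *
for i in range(4): ctrl.read_camera("scene")
s=ctrl.get_state();print(s["eef_pos"],s["tcp_rot"])
im,K,T=snap("wrist","w15");np.savez("w15.npz",K=K,T=T)
im2,_,_=snap("side","s15")
c=np.zeros((600,640,3),np.uint8);c[:340]=im[:340,:,::-1];c[340:600,:]=cv2.resize(im2[110:330,190:440,::-1],(640,563))[0:260];
c=np.zeros((560,800,3),np.uint8);c[:240,:640]=im[20:260,:,::-1];c[240:560,:364]=cv2.resize(im2[110:330,190:440,::-1],(364,320))
im3,_,_=snap("scene","sc15");c[240:560,364:]=cv2.resize(im3[130:320,230:489,::-1],(436,320));cv2.imwrite("pics/c15.png",c)
```

```text
[ 0.5768 -0.0007  0.2586] [1.     0.0001 0.0004 0.0003]
```

View pics/c15.png

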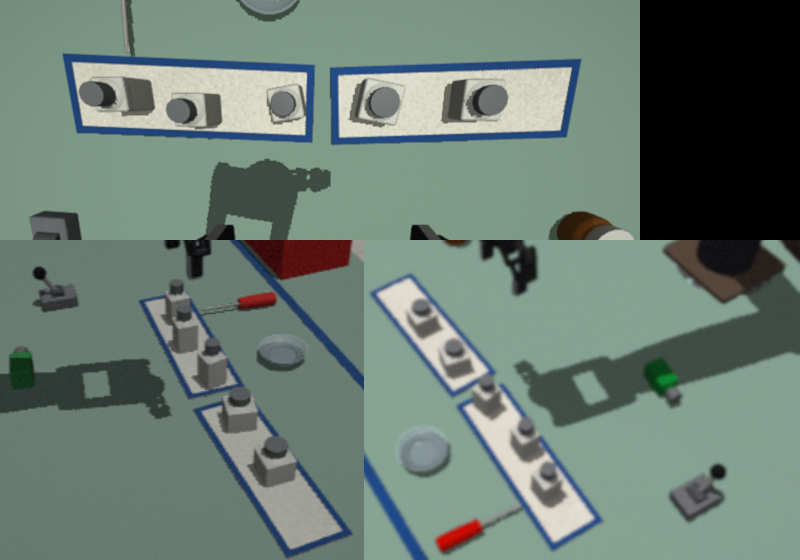

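All six bottles stand. Bottle B, at (181,111) in the wrist strip, is close to the near line, so I'll measure the margins.

Run:
```python
from ms import *
d=np.load("w15.npz");K,T=d["K"],d["T"];im=cv2.imread("pics/w15.png")[:,:,::-1].astype(int)
k=(im.max(2)<135)&(im.max(2)-im.min(2)<18)&(im.min(2)>75);k[:70]=0;k[170:]=0
for c,st,r in blobs(k,100): print("cap",c,st,plane(K,T,c,.087 if c[0]<320 else .065)[:2])
b=(im[:,:,2]>im[:,:,0]+50)&(im[:,:,1]<115);b[170:]=0
for c,st,r in blobs(b,300):
    print("lane",st,[plane(K,T,q,.003)[:2] for q in cv2.boxPoints(r)],r[1],r[2])
for u in(180,190,200,210,218,250): print(u,[(v,*im[v,u]) for v in range(138,160,2)])
# inner near edge in world
for u in(150,180,200,240,360,480):
    col=b[:,u];vs=np.where(col)[0];print(u,vs.min(),vs.max(),plane(K,T,(u,vs.max()+.5),.003)[:2],plane(K,T,(u,vs.min()-.5),.003)[:2])
```

```text
cap [136.9642 115.057 ] [122  97  33  39 755] [0.649  0.1908]
cap [360.546 128.046] [350  99  35  48 348] [ 0.6353 -0.0439]
cap [451.048 125.548] [441  99  35  44 354] [ 0.638  -0.1452]
cap [ 90.8633 113.1735] [ 79 101  24  25 461] [0.6509 0.238 ]
cap [488.9535 120.6961] [466 105  42  33 839] [ 0.6432 -0.1869]
cap [382.9248 122.6407] [365 107  35  32 771] [ 0.6412 -0.0687]
cap [281.4744 125.9393] [267 111  33  33 626] [0.6381 0.0418]
cap [211.631  129.7205] [195 114  27  35 458] [0.6343 0.1151]
cap [178.2951 130.5308] [166 118  32  26 471] [0.6334 0.1502]
lane [  63   74  252   88 4285] [array([0.6032, 0.3543]), array([0.7009, 0.3266]), array([0.6876, 0.0083]), array([0.5877, 0.0137])] (252.15036010742188, 78.01139068603516) 2.563770055770874
lane [ 330   79  251   86 4225] [array([ 0.6845, -0.0103]), array([ 0.6947, -0.3299]), array([ 0.5961, -0.3567]), array([ 0.5847, -0.0145])] (77.54866790771484, 250.70343017578125) 88.05851745605469
180 [(138, np.int64(103), np.int64(106), np.int64(107)), (140, np.int64(103), np.int64(105), np.int64(106)), (142, np.int64(113), np.int64(116), np.
[... 2805 characters left out ...]
64(217), np.int64(197)), (144, np.int64(216), np.int64(215), np.int64(196)), (146, np.int64(218), np.int64(216), np.int64(197)), (148, np.int64(218), np.int64(217), np.int64(198)), (150, np.int64(216), np.int64(215), np.int64(196)), (152, np.int64(178), np.int64(181), np.int64(175)), (154, np.int64(33), np.int64(70), np.int64(121)), (156, np.int64(32), np.int64(70), np.int64(122)), (158, np.int64(33), np.int64(70), np.int64(123))]
150 78 155 [0.5973 0.233 ] [0.696  0.2176]
180 79 156 [0.596  0.1925] [0.6948 0.1797]
200 80 157 [0.5946 0.1655] [0.6936 0.1545]
240 82 158 [0.5932 0.1111] [0.6912 0.1038]
360 87 163 [ 0.5863 -0.0529] [ 0.6853 -0.0495]
480 83 159 [ 0.5917 -0.217 ] [ 0.6901 -0.2028]
```

Margins are fine: B is about 9 mm inside the near line, the others more. Now to throw the lever: closed fingers on its robot side, then push away.

Request:
{"fn": "move_arm", "kwargs": {
  "plan": [
    {"x":-0.02,"y":-0.04,"z":0,"yaw":0,"fingers":1},
    {"x":-0.04,"y":-0.08,"z":0,"yaw":0,"fingers":1},
    {"x":-0.06,"y":-0.12,"z":0,"yaw":0,"fingers":1},
    {"x":-0.08,"y":-0.16,"z":0,"yaw":0,"fingers":1},
    {"x":-0.1,"y":-0.2,"z":0,"yaw":0,"fingers":1}
  ]
}}

```text
time: 31.35
eef_pos: [0.4769, 0.1993, 0.258]
tcp_rot: [1.0, -0.002, -0.0, 0.0]
contact_force: [1.4, -0.3, 0.5]
opening: 0.145
finger_force: 0.0
```

Request:
{"fn": "move_arm", "kwargs": {
  "plan": [
    {"x":-0.02,"y":-0.04,"z":0.01,"yaw":0,"fingers":1},
    {"x":-0.04,"y":-0.08,"z":0.02,"yaw":0,"fingers":1},
    {"x":-0.06,"y":-0.12,"z":0.03,"yaw":0,"fingers":1},
    {"x":-0.08,"y":-0.155,"z":0.04,"yaw":0,"fingers":1},
    {"x":-0.107,"y":-0.187,"z":0.05,"yaw":0,"fingers":1}
  ]
}}

```text
time: 31.85
eef_pos: [0.3708, 0.3871, 0.2077]
tcp_rot: [1.0, -0.002, 0.0, 0.0]
contact_force: [-0.3, -0.1, -0.9]
opening: -0.0
finger_force: 0.0
```

Run:
```python
from ms import *
s=ctrl.get_state();print(s["eef_pos"],s["tcp_rot"])
r=[]
for n in("side","scene"):
    im,K,T=snap(n,n+"16");f=im.astype(int);k=f.max(2)<45
    x0,x1,y0,y1=(205,260,105,160) if n=="side" else (405,480,240,310)
    for c,st,_ in blobs(k[y0:y1,x0:x1],15): print(n,c+[x0,y0],st); 
    sel=[c+[x0,y0] for c,st,_ in blobs(k[y0:y1,x0:x1],30) if st[4]<90]
    if sel: r.append(ray(K,T,sel[0]))
if len(r)==2: print(meet(*r))
```

```text
[0.3708 0.3871 0.2077] [ 1.     -0.0016  0.0002  0.    ]
side [216.6792 132.5849] [ 8 24  8  8 53]
side [229.7333 147.    ] [22 41  7  3 15]
scene [439.8605 267.2558] [32 24  7  7 43]
(array([0.4213, 0.3895, 0.0751]), np.float64(0.0011175663330774675))
```

Request:
{"fn": "move_arm", "kwargs": {
  "plan": [
    {"x":0,"y":-0.002,"z":0.04,"yaw":0,"fingers":1},
    {"x":0,"y":-0.002,"z":0.08,"yaw":0,"fingers":1},
    {"x":0,"y":-0.002,"z":0.12,"yaw":0,"fingers":1},
    {"x":0,"y":-0.002,"z":0.145,"yaw":0,"fingers":1},
    {"x":0,"y":-0.002,"z":0.145,"yaw":0,"fingers":1}
  ]
}}

```text
time: 32.45
eef_pos: [0.3687, 0.385, 0.0588]
tcp_rot: [1.0, -0.002, -0.004, 0.003]
contact_force: [-1.1, 0.3, 0.2]
opening: 0.0
finger_force: 0.0
```

Request:
{"fn": "move_arm", "kwargs": {
  "plan": [
    {"x":0.02,"y":0,"z":0,"yaw":0,"fingers":1},
    {"x":0.035,"y":0,"z":0,"yaw":0,"fingers":1},
    {"x":0.05,"y":0,"z":0,"yaw":0,"fingers":1},
    {"x":0.065,"y":0,"z":0,"yaw":0,"fingers":1},
    {"x":0.075,"y":0,"z":0,"yaw":0,"fingers":1}
  ]
}}

```text
time: 32.95
eef_pos: [0.4473, 0.3879, 0.0641]
tcp_rot: [1.0, -0.001, 0.001, -0.0]
contact_force: [-0.2, -1.0, 0.4]
opening: 0.001
finger_force: 0.7
```

Request:
{"fn": "move_arm", "kwargs": {
  "plan": [
    {"x":0.005,"y":0,"z":0,"yaw":0,"fingers":1},
    {"x":0.008,"y":0,"z":0,"yaw":0,"fingers":1},
    {"x":0.008,"y":0,"z":0,"yaw":0,"fingers":1}
  ]
}}

```text
time: 33.25
eef_pos: [0.4535, 0.3881, 0.0632]
tcp_rot: [1.0, -0.001, 0.0, -0.0]
contact_force: [-1.0, 0.0, -0.3]
opening: 0.003
finger_force: 0.0
```

Request:
{"fn": "move_arm", "kwargs": {
  "plan": [
    {"x":0.004,"y":0,"z":0,"yaw":0,"fingers":1},
    {"x":0.006,"y":0,"z":0,"yaw":0,"fingers":1},
    {"x":0.006,"y":0,"z":0,"yaw":0,"fingers":1}
  ]
}}

```text
time: 33.55
eef_pos: [0.4555, 0.3881, 0.0629]
tcp_rot: [1.0, -0.001, -0.005, 0.001]
contact_force: [-9.5, -1.3, 5.0]
opening: -0.0
finger_force: 4.8
```

Request:
{"fn": "move_arm", "kwargs": {
  "plan": [
    {"x":0.003,"y":0,"z":0,"yaw":0,"fingers":1},
    {"x":0.005,"y":0,"z":0,"yaw":0,"fingers":1},
    {"x":0.005,"y":0,"z":0,"yaw":0,"fingers":1}
  ]
}}

```text
time: 33.85
eef_pos: [0.4558, 0.3881, 0.0627]
tcp_rot: [1.0, -0.001, -0.01, 0.002]
contact_force: [-21.6, -1.0, 13.3]
opening: -0.001
finger_force: 11.0
```

The lever is at its far stop (22 N, no further travel). I'll back off, rise, and check the whole scene numerically.

Request:
{"fn": "move_arm", "kwargs": {
  "plan": [
    {"x":-0.03,"y":0,"z":0,"yaw":0,"fingers":1},
    {"x":-0.06,"y":0,"z":0,"yaw":0,"fingers":1},
    {"x":-0.08,"y":0,"z":-0.03,"yaw":0,"fingers":1},
    {"x":-0.08,"y":0,"z":-0.07,"yaw":0,"fingers":1},
    {"x":-0.08,"y":0,"z":-0.11,"yaw":0,"fingers":1}
  ]
}}

```text
time: 34.35
eef_pos: [0.3831, 0.3882, 0.1742]
tcp_rot: [1.0, 0.0, -0.0, 0.0]
contact_force: [0.4, -0.2, 0.5]
opening: -0.001
finger_force: 0.0
```

Request:
{"fn": "move_arm", "kwargs": {
  "plan": [
    {"x":0.02,"y":0.035,"z":-0.03,"yaw":0,"fingers":0.5},
    {"x":0.04,"y":0.07,"z":-0.05,"yaw":0,"fingers":0},
    {"x":0.06,"y":0.11,"z":-0.07,"yaw":0,"fingers":0},
    {"x":0.08,"y":0.15,"z":-0.08,"yaw":0,"fingers":0},
    {"x":0.1,"y":0.19,"z":-0.085,"yaw":0,"fingers":0}
  ]
}}

```text
time: 34.85
eef_pos: [0.4854, 0.1968, 0.2607]
tcp_rot: [1.0, -0.0, 0.002, -0.0]
contact_force: [0.3, 0.1, -1.0]
opening: 0.844
finger_force: 0.0
```

Request:
{"fn": "move_arm", "kwargs": {
  "plan": [
    {"x":0.02,"y":0.04,"z":0,"yaw":0,"fingers":0},
    {"x":0.04,"y":0.08,"z":0,"yaw":0,"fingers":0},
    {"x":0.06,"y":0.12,"z":0,"yaw":0,"fingers":0},
    {"x":0.08,"y":0.16,"z":0,"yaw":0,"fingers":0},
    {"x":0.1,"y":0.198,"z":0,"yaw":0,"fingers":0}
  ]
}}

```text
time: 35.35
eef_pos: [0.5846, -0.0019, 0.2588]
tcp_rot: [1.0, -0.001, 0.001, 0.0]
contact_force: [0.6, -0.9, -0.4]
opening: 0.999
finger_force: 0.0
```

Run:
```python
from ms import *
for i in range(10): ctrl.read_camera("scene")
s=ctrl.get_state();print(s["eef_pos"],s["tcp_rot"])
im,K,T=snap("wrist","w17");im=im.astype(int)
k=(im.max(2)<135)&(im.max(2)-im.min(2)<18)&(im.min(2)>75);k[:70]=0;k[170:]=0
for c,st,r in blobs(k,400): print("cap",c,st,plane(K,T,c,.087 if c[0]<320 else .065)[:2])
r=[]
for n in("side","scene"):
    im,K,T=snap(n,n+"17");f=im.astype(int);k=f.max(2)<45
    x0,x1,y0,y1=(205,260,105,160) if n=="side" else (405,480,240,310)
    sel=[c+[x0,y0] for c,st,_ in blobs(k[y0:y1,x0:x1],30) if st[4]<90];print(n,sel);r.append(ray(K,T,sel[0]))
    o=cv2.imread("pics/"+n+"0.png")[:,:,::-1].astype(int)
    # jar/dish/driver: red driver handle and amber jar centroids then/now
    for nm,g in(("red",f),("red0",o)):
        m=(g[:,:,0]>120)&(g[:,:,1]<70)&(g[:,:,2]<70);print(n,nm,[c for c,st,_ in blobs(m,30)][:3])
print(meet(*r))
```

```text
[0.5834 0.0012 0.2585] [ 1.      0.0004  0.0002 -0.    ]
cap [139.583  120.4077] [124 103  33  38 753] [0.6502 0.191 ]
cap [ 95.0426 120.3996] [ 82 108  37  27 493] [0.6502 0.2372]
cap [493.3192 125.7716] [479 111  30  31 683] [ 0.6444 -0.1905]
cap [384.0275 128.6392] [367 114  34  30 765] [ 0.6412 -0.0682]
cap [214.1281 134.1034] [205 119  19  34 445] [0.6363 0.115 ]
cap [283.2158 131.4658] [269 118  29  31 584] [0.639  0.0422]
cap [180.8333 137.0307] [169 125  31  25 456] [0.6332 0.1504]
side [array([237.04, 129.34])]
side red [array([416.44,  84.96]), array([370.7627,  92.2881]), array([366.8145, 149.5403])]
side red0 [array([421.25  ,  88.9444]), array([366.8607, 149.4918])]
scene [array([423.4032, 277.5323])]
scene red [array([285.8173, 304.8221]), array([258.6825, 367.7433]), array([276.0773, 379.9325])]
scene red0 [array([285.7895, 304.9234]), array([269.5646, 375.4871]), array([235.2783, 391.7536])]
(array([0.4789, 0.3872, 0.0742]), np.float64(0.0009389046764995846))
```

All caps are unmoved and the lever tip is at x=0.479, past its start at 0.470 and at the stop. The screwdriver hasn't moved. Handing in.

```bash
python3 -c "
from plant import ctrl
print(ctrl.sign_off())"
```

```text
the job is handed in; nothing more can be done
None
```

The job is handed in: the lever went to hold first, the three tipped bottles (two tall, one squat; no fourth was there) and the two already standing are upright inside the blue lines of the right lanes, and the lever was then thrown to its ready stop; the screwdriver measured unmoved, and I never touched the jar or dish but did not re-measure them.

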